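# Fit a charged battery cartridge in the test rig's bayonet well

### The job

Take the charged battery cartridge out of its sloping charger and stand it upright on its base on the bench, letting go of it so that it can be taken afresh from above. Then put it in the test rig's bayonet well, push it down against the spring and twist it a quarter turn clockwise, so that it locks and stays in when you let go. Leave the other things on the bench where they are.

Things in the scene. Friction and masses are not known exactly. Their poses are not given: they have to be found in the camera images.
- cartridge (a point): Battery cartridge, loose, about 0.25 kg: black round body, 44 mm diameter, 75 mm tall, foot chamfered to 36 mm over the lowest 5 mm, plus a grip bar on its flat top: 103 mm tall in all. Point on the axis, 50 mm above the base; z points from base to grip bar. Starts lying in the charger.
- grip_bar (a point): Grip bar on the cartridge's top, grey: 12 mm thick along the cartridge's own x, 38 mm long along its y, 28 mm high. Point at the bar's centre, 89 mm above the cartridge's base; same axes as the cartridge.
- cart: The cartridge again, its origin at the centre of its base. Two round steel lugs, 7 mm thick, stick out along its own +y and -y, in line with the grip bar, to 29.5 mm from the axis, centred 10 mm above the base.
- charger: Charger, fixed: black housing 130 (x) x 84 (y) x 24 mm with a V cradle 36 mm wide, rising at 45 degrees to its own +x. The cartridge lies loosely in it, grip bar up and to +x, lugs level along y: its body can be gripped across y from straight above and lifted straight up. Its base centre starts 45 mm to -x of the origin, 48 mm up. A tongue lies 2.5 mm under the bar. Origin: underside centre.
- well (a point): Bayonet well of the test rig, fixed: round black tube, 80 mm outside, rim 60 mm above the bench, a 12 mm thick metal ring in its mouth, bore 48 mm. Point: centre of the mouth at rim height, z up. Two entry slots 11 mm wide for the lugs open upward at its own +y and -y (either lug fits either). Below the ring the lugs turn clockwise only, seen from above.
- lock_notch (a point): Centre of one of the two lock notches, in the underside of the well's ring, at the well's own +x (the other is opposite), 7 mm below the rim: turned 90 degrees clockwise, from +y to +x and -y to -x, the lugs meet stops and catch in these 5 mm high notches. Locked, the spring lifts the base back up to 20 mm below the rim.
- plunger (a joint): Sprung plunger in the bore, travel in m (0 up, 0.0215 bottom). It meets the cartridge's base 10 mm below the rim and pushes up with 4.3 N there, 0.45 N more per mm. The lugs can turn when the base is 26 to 31 mm below the rim; 28 to 29 mm is best.
- rig: The test rig, fixed; origin on the bench below the well's centre, same axes as the well. Its white plate reaches 50 mm to -x, 100 mm to +x and 60 mm to either y; a green circuit board with parts no higher than 35 mm stands at +x of the well.
- spool_center (a point): Bystander, loose: orange wire spool, 54 mm in diameter, 40 mm high, standing; point at its centre.
- driver: Bystander, loose: screwdriver with a red handle, lying at the far side of the bench.
- tray_center (a point): Bystander, loose: blue parts tray 100 x 140 x 30 mm; point at its centre.

How it is judged:
On the way, in this order (a step that is already met when the one before it is completed fails the run):
1. the cartridge stands upright on its base on the bench, let go of (angle between cartridge's own z axis and vertical below 0.1 rad and height (world z) of cartridge below 0.054 m and contact force between cart and the fingers below 0.1 N and horizontal distance between cartridge and well above 0.06 m), for 0.2 s.
2. the cartridge is pushed into the well against the spring, its lugs below the ring (horizontal distance between cartridge and well below 0.006 m and z of cartridge in the frame of well below 0.0265 m).
At the end, for the whole second after the job is handed in: The cartridge sits locked in the well, let go of and at rest: its axis within 4 mm of the well's, upright within 0.1 rad, its lugs at the well's x axis within 0.2 rad, and lifted back into the lock notches (its base 17 to 22.5 mm below the rim) (horizontal distance between cartridge and well below 0.004 m and z of cartridge in the frame of well between 0.0275 and 0.033 m and angle between the y axis of cartridge and the x axis of well, either way round below 0.2 rad and angle between cartridge's own z axis and vertical below 0.1 rad and linear speed of cart below 0.02 m/s and contact force between cart and the fingers below 0.1 N); the robot touches nothing.
It fails at once if a bystander (spool, screwdriver or tray) is moved by more than 30 mm (distance of any of spool_center, driver, tray_center from where it was at the start of the episode above 0.03 m).
It also fails if it takes over 67 s, if anything falls off the work surface, if the arm or the gripper's body presses on something with over 40 N, if the wrist force passes 120 N, or if a joint passes its speed limit or range.

### The arm

A 6-joint arm with a two-finger parallel gripper is mounted at the origin on the work surface. World frame = base frame: x ahead of the robot, y to its left, z up, the work surface at z = 0. Lengths are in m, angles in rad, forces in N, time in s.
With the tool pointing down it reaches from about 0.4 to 0.825 m from the base axis. Payload 7 kg.
Tool frame: the origin (TCP) lies at the very end of the fingers, on their centre line; the grasp point (between the pads) lies 19 mm behind it; x points along the fingers, y is the direction in which the jaws open and shut, and the axes are right-handed (so a half turn about x gives the same grasp; the last joint's range is limited). The gripper opens to 88 mm and grips with 3 to 60 N. Pads are 19 mm wide; open, the fingers measure 130 mm over their backs; the gripper's body (78 mm by 193 mm) begins 47 mm behind the grasp point.
Start: joints at [-1.035, 0.359, 0.012, 0, -1.224, -0.288], TCP at [0.166, -0.654, 0.227] pointing down, gripper open.
Joint ranges: [-3.07, 3.07], [-1.43, 2.12], [-1.02, 1.25], [-3.03, 1.67], [-3.05, -0], [-3.03, 3.03]. Speed limits (rad/s): [2.39, 2.39, 3.01, 3.14, 3.14, 3.14].

### API

Orientations are given as [roll, pitch, yaw] about the fixed x, y, z axes, in that order (R = Rz(yaw) Ry(pitch) Rx(roll)).
In Python, from station import arm, cams gives the robot as it stands. The module is installed in compiled form; this text tells all that it offers.
- The arm moves only by the tool carry_out, never from a script. Its argument "deltas" is a list of rows, each a list of 6 numbers: the shift along the tool's x, y, z in units of 0.04 m (1.0 is 0.04 m), then the turn, a rotation vector about the tool's x, y, z in units of 4 degrees (1.0 is 4 degrees). In form: [[tx, ty, tz, ax, ay, az], ...]. A call has 1 to 5 rows; each row shifts and turns the pose as measured when the row begins, along the tool's axes as they then stand; what a row does not reach is not made up. A row lasts 1/10 s, in which the tool goes at most 50 mm and 8.59 degrees, less where a joint would pass 70% of its speed; a pose out of reach is approached as far as the arm can. A call with a number of a shift or a turn outside -1 to 1 is refused whole. A call with a gripper value outside its range is refused whole. "hand" is the closure, from 0 (fully open) to 1 (shut), set as the call begins (left out, the last holds). The fingers move at their own pace and stop on an object; "newtons" is the grip in N (left out, the last holds). Time passes only in rows, so rows that do not move let the fingers close. It gives the time, the measured TCP pose, the force and the opening at its end, in the units of the state.
- arm.get_state(): the state, without advancing time (a new reading comes with each control period).
- cams.grab_frame(name): name is "side" or "top" or "wrist"; returns a dict with "pixels" (384x512x3 uint8, red, green, blue), "fx", "fy", "cx", "cy" (pixels), "T" (4x4, takes a point from camera to world coordinates); the wrist camera has in their place "hand_eye" (4x4, takes a point from camera to tool coordinates, whose origin is the TCP and whose axes are the tool frame's). Camera axes: x right, y up, looking along -z (the intrinsics and any distortion apply to the point x, -y, -z); pixel columns grow to the right and rows downward; lengths in m; the calibration is good to about 2 mm. A picture is of the moment at which its call begins: read the wrist's pose just before it. There is no depth.
- arm.job_done(): hands the job in, once; it reports no verdict.
The state is a dict: "t": time; "q": joint angles; "qd": joint speeds; "joint_efforts": joint torques, N m; "eef_pos": TCP position; "ee_rot": TCP orientation; "force": force on the tool from outside, world axes, zero at the start; "moment": the same for the moment, N m; "width": finger opening in m.
Only numpy, scipy, OpenCV 4.12 (cv2) and the standard library are available. Lean on these libraries where they do the work, as an engineer would, in place of code of your own. Each camera call takes 0.05 s, during which the arm holds its last target.

## Working session

There is one attempt and no reset: what is moved stays moved. The work goes in short steps, Python scripts to look and compute and a tool call to move; the robot and the scene stay as the last step left them, time stands still between calls to the robot, and variables do not carry over. Pictures are saved under pics/ and viewed, and the job is handed in when it is done.

Besides the shell and the picture viewer there is one more tool, called after "Request:" as name(argument=value, ...), one argument or row to a line, values as JSON. carry_out: Moves the arm, as the interface text tells. Shifts and turns lie within -1 to 1; 1 stands for 0.04 m of shift or 4 degrees of turn. Its arguments: {"type":"object","properties":{"deltas":{"type":"array","items":{"type":"array","items":{"type":"number","minimum":-1,"maximum":1}}},"hand":{"type":"number"},"newtons":{"type":"number"}},"required":["deltas"]}

```bash
mkdir -p pics && python3 - <<'E'
from station import arm,cams
import cv2,numpy as np
s=arm.get_state();print({k:np.round(v,3) for k,v in s.items()})
for n in("side","top","wrist"):
    f=cams.grab_frame(n);cv2.imwrite(f"pics/{n}0.png",f["pixels"][:,:,::-1])
    print(n,[ (k,np.round(v,4).tolist()) for k,v in f.items() if k!="pixels"])
E
```

```text
{'t': np.float64(0.0), 'q': array([-1.035,  0.359,  0.011, -0.   , -1.224, -0.288]), 'qd': array([ 0.001,  0.001, -0.   , -0.   , -0.001,  0.001]), 'joint_efforts': array([ 1.0000e-03, -5.8272e+01,  2.9307e+01,  6.9970e+00,  7.0000e-03,
       -0.0000e+00]), 'eef_pos': array([ 0.165, -0.654,  0.226]), 'ee_rot': array([1.67 , 1.569, 1.917]), 'force': array([-0.298, -0.155, -0.245]), 'moment': array([ 0.055,  0.023, -0.036]), 'width': np.float64(0.087)}
side [('fx', 413.1906), ('fy', 413.1906), ('cx', 261.46), ('cy', 189.0516), ('T', [[-0.9829, 0.1352, -0.1253, 0.4428], [-0.1837, -0.6645, 0.7243, 0.9907], [0.0146, 0.7349, 0.678, 0.9344], [0.0, 0.0, 0.0, 1.0]])]
top [('fx', 414.1326), ('fy', 414.1326), ('cx', 263.193), ('cy', 187.9633), ('T', [[0.0988, 0.9747, -0.2003, 0.4076], [-0.9951, 0.0969, -0.0196, 0.0848], [0.0003, 0.2012, 0.9795, 1.0761], [0.0, 0.0, 0.0, 1.0]])]
wrist [('fx', 302.682), ('fy', 302.682), ('cx', 255.3697), ('cy', 186.8722), ('hand_eye', [[0.0015, 0.2548, -0.967, -0.1578], [1.0, -0.0006, 0.0014, -0.0003], [-0.0002, -0.967, -0.2548, -0.0691], [0.0, 0.0, 0.0, 1.0]])]
```

View pics/side0.png

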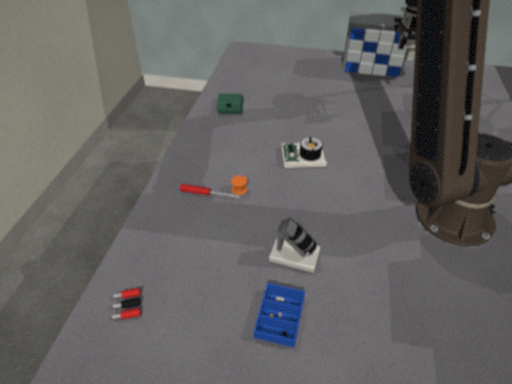

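View pics/top0.png

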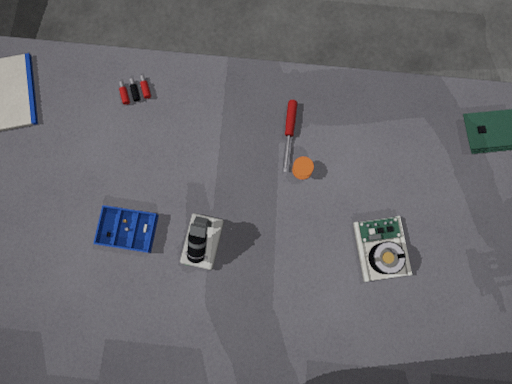

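View pics/wrist0.png

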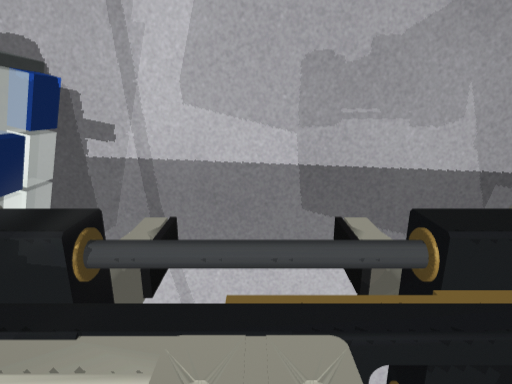

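Overview: the charger with the cartridge is at top (203,241), the rig at top (385,250), the spool at (303,168), and the tray at (127,230). I'll zoom in next.

```bash
python3 - <<'E'
import cv2,numpy as np
t=cv2.imread("pics/top0.png");s=cv2.imread("pics/side0.png")
a=cv2.resize(t[205:280,165:240],(390,390),interpolation=cv2.INTER_CUBIC)
b=cv2.resize(t[210:290,345:425],(390,390),interpolation=cv2.INTER_CUBIC)
cv2.imwrite("pics/z1.png",np.hstack([a,b]))
a=cv2.resize(s[210:275,262:327],(390,390),interpolation=cv2.INTER_CUBIC)
b=cv2.resize(s[130:175,275:330],(390,390),interpolation=cv2.INTER_CUBIC)
cv2.imwrite("pics/z2.png",np.hstack([a,b]))
E
```

```text
(no output)
```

View pics/z1.png

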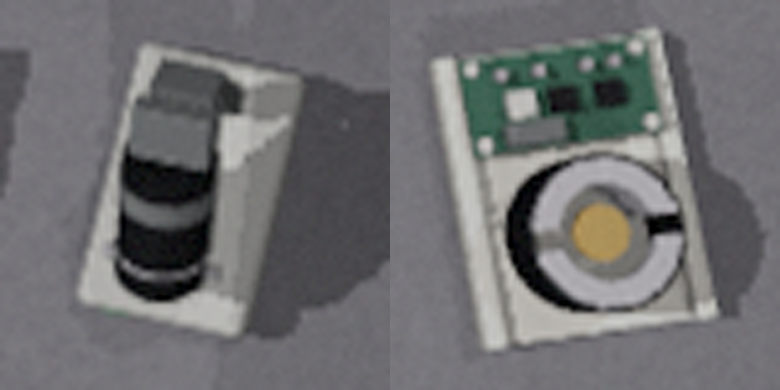

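View pics/z2.png

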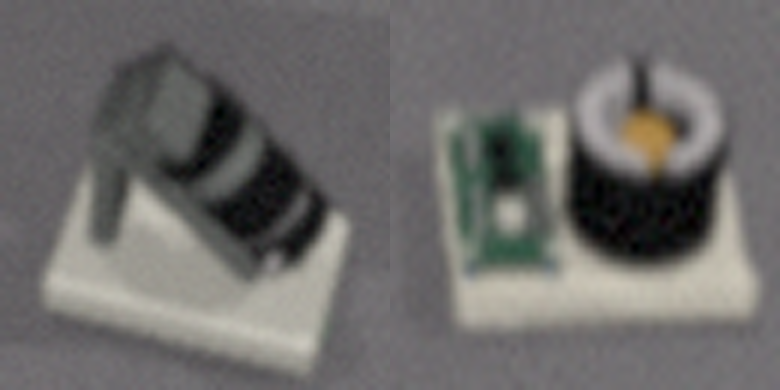

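```bash
cat > h.py <<'E'
import numpy as np,cv2
from scipy.spatial.transform import Rotation as R
def ray(f,u,v,T=None):
    T=f["T"] if T is None else T
    d=np.array([(u-f["cx"])/f["fx"],-(v-f["cy"])/f["fy"],-1.0])
    return T[:3,3],T[:3,:3]@d
def onplane(f,u,v,z,T=None):
    o,d=ray(f,u,v,T);return o+d*(z-o[2])/d[2]
def proj(f,P,T=None):
    T=f["T"] if T is None else T
    p=(np.atleast_2d(P)-T[:3,3])@T[:3,:3]
    return np.c_[f["cx"]+f["fx"]*p[:,0]/-p[:,2],f["cy"]-f["fy"]*p[:,1]/-p[:,2]]
def tool(s):
    T=np.eye(4);T[:3,:3]=R.from_euler("xyz",s["ee_rot"]).as_matrix();T[:3,3]=s["eef_pos"];return T
def delta(s,pos,Rm):
    T=tool(s);d=T[:3,:3].T@(np.array(pos)-T[:3,3]);w=R.from_matrix(T[:3,:3].T@Rm).as_rotvec(degrees=True)
    return d/0.04,w/4
E
python3 - <<'E'
from h import *
from station import arm,cams
f=cams.grab_frame("top");g=cams.grab_frame("side")
s=arm.get_state();print(tool(s).round(3))
sc=75/390
for p in [(143,43),(302,75),(240,338),(80,300)]:
    print("ch",onplane(f,165+p[0]*sc,205+p[1]*sc,0.024).round(4))
sc=80/390
for n,p,z in [("ringL",(530,235),.06),("ringR",(686,232),.06),("ringT",(607,158),.06),("ringB",(607,308),.06),("slotR",(664,222),.06),("slotL",(548,241),.06),("plun",(602,235),.05)]:
    print(n,onplane(f,345+(p[0]-390)*sc,210+p[1]*sc,z).round(4))
sc=80/390
for p in [(433,58),(655,30),(716,318),(488,350)]:
    print("rig",onplane(f,345+(p[0]-390)*sc,210+p[1]*sc,0.01).round(4))
print("spool",onplane(f,303,168,.04), "driver tip",onplane(f,288,170,.0),"tray",onplane(f,156,215,.03))
# side view ring
print("side ring",onplane(g,275+(650-390)*55/390,130+118*45/390,.06))
E
```

```text
[[-0.    -0.245  0.969  0.165]
 [ 0.001  0.969  0.245 -0.654]
 [-1.     0.001 -0.     0.226]
 [ 0.     0.     0.     1.   ]]
ch [0.5389 0.2794 0.024 ]
ch [0.531  0.1996 0.024 ]
ch [0.4022 0.2142 0.024 ]
ch [0.4124 0.293  0.024 ]
ringL [ 0.4691 -0.1783  0.06  ]
ringR [ 0.4782 -0.2553  0.06  ]
ringT [ 0.5109 -0.2149  0.06  ]
ringB [ 0.4373 -0.2177  0.06  ]
slotR [ 0.482  -0.2443  0.06  ]
slotL [ 0.467  -0.1873  0.06  ]
plun [ 0.4732 -0.2168  0.05  ]
rig [ 0.5596 -0.1359  0.01  ]
rig [ 0.5862 -0.2525  0.01  ]
rig [ 0.4393 -0.2888  0.01  ]
rig [ 0.4115 -0.1724  0.01  ]
spool [0.68189277 0.0085003  0.04      ] driver tip [0.68300894 0.04506903 0.        ] tray [0.52461044 0.37014501 0.03      ]
side ring [ 0.47326938 -0.21323815  0.06      ]
```

Both views agree on the geometry. Charger: centre about (0.471,0.247), yaw about -6°. Well: about (0.473,-0.2165), yaw about 14°. The jaws are already close to the well's yaw, so I'll move over the well for a closer look.

Request:
carry_out(
  deltas=[
    [0, 0.65, 0.76, 0, 0, 0],
    [0, 0.65, 0.76, 0, 0, 0],
    [0, 0.65, 0.76, 0, 0, 0],
    [0, 0.65, 0.76, 0, 0, 0],
    [0, 0.65, 0.76, 0, 0, 0],
  ],
)

```text
t: 0.75
eef_pos: [0.2812, -0.4889, 0.2234]
ee_rot: [2.079, 1.567, 2.319]
force: [0.6, -0.5, 0.3]
width: 0.0879
```

Request:
carry_out(
  deltas=[
    [0, 0.65, 0.76, 0, 0, 0],
    [0, 0.65, 0.76, 0, 0, 0],
    [0, 0.65, 0.76, 0, 0, 0],
    [0, 0.65, 0.76, 0, 0, 0],
    [0, 0.65, 0.76, 0, 0, 0],
  ],
)

```text
t: 1.25
eef_pos: [0.4013, -0.3191, 0.2242]
ee_rot: [1.73, 1.568, 1.97]
force: [1.5, -0.6, -0.4]
width: 0.0877
```

Request:
carry_out(
  deltas=[
    [0, 0.69, 0.8, 0, 0, 0],
    [0, 0.69, 0.8, 0, 0, 0],
    [0, 0.62, 0.72, 0, 0, 0],
    [0, 0, 0, 0, 0, 0],
  ],
)

```text
t: 1.65
eef_pos: [0.4768, -0.2115, 0.2252]
ee_rot: [0.738, 1.568, 0.982]
force: [-1.1, -0.4, 0.3]
width: 0.0877
```

```bash
cat > look.py <<'E'
import sys
from h import *
from station import arm,cams
n=sys.argv[1]
s=arm.get_state();f=cams.grab_frame("wrist")
cv2.imwrite(f"pics/{n}.png",f["pixels"][:,:,::-1])
np.savez(f"pics/{n}.npz",T=tool(s)@f["hand_eye"],tool=tool(s),q=s["q"],**{k:f[k] for k in("fx","fy","cx","cy")})
print(s["t"],tool(s).round(4).tolist(),np.round(s["q"],3),np.round(s["force"],1),s["width"])
E
python3 look.py w1
```

```text
1.65 [[0.0015, -0.2413, 0.9705, 0.4768], [0.0022, 0.9704, 0.2413, -0.2115], [-1.0, 0.0018, 0.002, 0.2252], [0.0, 0.0, 0.0, 1.0]] [-0.043  0.106 -0.324 -0.003 -1.139 -1.283] [-1.1 -0.4  0.3] 0.08774820973397304
```

View pics/w1.png

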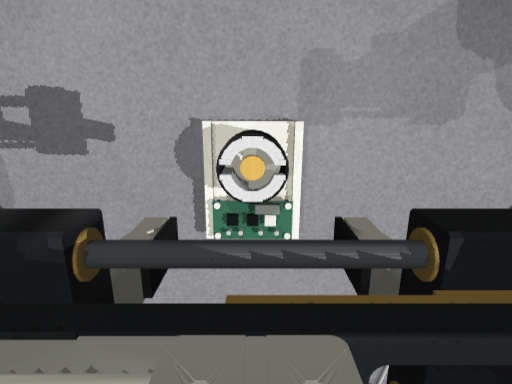

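The wrist view shows the ring centred near (252,168), with its entry slots at the left and right. The PCB is below it.

```bash
cat > W.py <<'E'
from h import *
def load(n):
    d=np.load(f"pics/{n}.npz");return {k:d[k] for k in d},cv2.imread(f"pics/{n}.png")
E
python3 - <<'E'
from W import *
f,im=load("w1")
c=im[100:250,190:315];cv2.imwrite("pics/z3.png",cv2.resize(c,None,fx=4.5,fy=4,interpolation=cv2.INTER_CUBIC)[:600])
hsv=cv2.cvtColor(im,cv2.COLOR_BGR2HSV)
# outer black tube (top circle seen) + ring: fit on ring mask by outermost boundary
m=((hsv[...,2]>120)&(hsv[...,1]<40)).astype(np.uint8)*255
m[:, :200]=0
cs,_=cv2.findContours(m,cv2.RETR_LIST,cv2.CHAIN_APPROX_NONE)
for k in cs:
    a=cv2.contourArea(k)
    if a>150 and a<5000: print(a,cv2.boundingRect(k),cv2.minEnclosingCircle(k))
y=cv2.inRange(hsv,(10,120,120),(30,255,255));y[200:]=0
M=cv2.moments(y);u,v=M["m10"]/M["m00"],M["m01"]/M["m00"];print("plunger",u,v,M["m00"]/255,onplane(f,u,v,.05))
E
```

```text
3934.0 (200, 269, 157, 34) ((277.3589782714844, 285.5), 79.09915161132812)
155.0 (256, 206, 24, 8) ((267.2391357421875, 209.5), 11.771588325500488)
582.5 (238, 154, 29, 28) ((252.03334045410156, 167.477783203125), 14.111035346984863)
3038.5 (219, 136, 67, 66) ((252.0, 169.0), 34.48197937011719)
plunger 252.20668058455115 167.35699373695198 479.0 [ 0.47429784 -0.21628069  0.05      ]
```

View pics/z3.png

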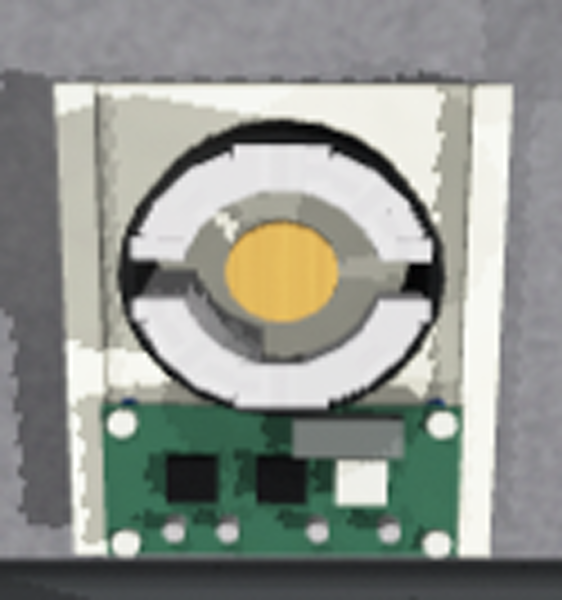

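```bash
python3 - <<'E'
from W import *
f,im=load("w1")
print(onplane(f,252.5,169,.06),onplane(f,252.3,169,.06))
# slot edges in image scale 4.5,4 offset 190,100
for u,v in [(150,279.5),(415,279.5),(95,85),(475,85)]:
    print(onplane(f,190+u/4.5,100+v/4,.06 if v>100 else .01))
E
```

```text
[ 0.47404085 -0.21591524  0.06      ] [ 0.47409333 -0.21612618  0.06      ]
[ 0.48264047 -0.24646714  0.06      ]
[ 0.46717756 -0.18431113  0.06      ]
[ 0.43913567 -0.2763422   0.01      ]
[ 0.41455683 -0.17756686  0.01      ]
```

Request:
carry_out(
  deltas=[
    [-0.1, 0.9, 0.2, 1, 0, 0],
    [-0.1, 0.95, 0.15, 1, 0, 0],
    [-0.1, 0.95, 0.08, 1, 0, 0],
    [-0.1, 0.95, 0.0, 1, 0, 0],
    [-0.1, 0.95, -0.05, 1, 0, 0],
  ],
)

```text
t: 2.2
eef_pos: [0.4701, -0.0237, 0.2448]
ee_rot: [2.719, 1.568, 2.592]
force: [1.5, -0.0, 0.8]
width: 0.0875
```

Request:
carry_out(
  deltas=[
    [-0.1, 0.95, -0.1, 0, 0, 0],
    [-0.1, 0.95, -0.1, 0, 0, 0],
    [-0.1, 0.95, -0.1, 0, 0, 0],
    [-0.1, 0.95, -0.1, 0, 0, 0],
    [-0.1, 0.95, -0.1, 0, 0, 0],
  ],
)

```text
t: 2.7
eef_pos: [0.4731, 0.1699, 0.2672]
ee_rot: [1.889, 1.568, 1.754]
force: [0.6, -0.5, 0.5]
width: 0.0874
```

Request:
carry_out(
  deltas=[
    [0, 0.95, -0.2, 0, 0, 0],
    [0, 0.9, -0.2, 0, 0, 0],
    [0, 0, 0, 0, 0, 0],
  ],
)

```text
t: 3.0
eef_pos: [0.4676, 0.2492, 0.2679]
ee_rot: [1.522, 1.568, 1.387]
force: [-0.6, -1.2, -0.2]
width: 0.0877
```

```bash
python3 look.py c1
```

```text
3.0 [[0.0006, 0.1343, 0.9909, 0.4676], [0.0031, 0.9909, -0.1343, 0.2492], [-1.0, 0.0031, 0.0002, 0.2679], [0.0, 0.0, 0.0, 1.0]] [ 8.590e-01  9.200e-02 -2.410e-01 -2.000e-03 -1.235e+00 -2.564e+00] [-0.6 -1.2 -0.2] 0.08770047400046763
```

View pics/c1.png

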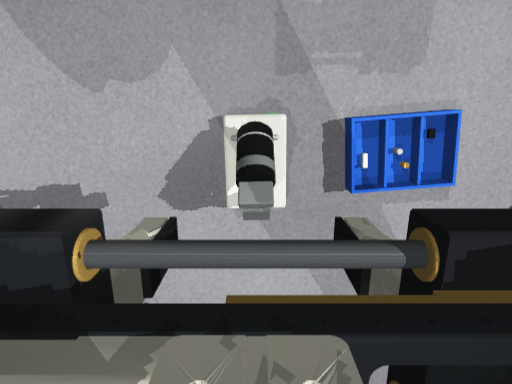

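```bash
python3 - <<'E'
from W import *
f,im=load("c1")
c=im[100:230,205:305];cv2.imwrite("pics/z4.png",cv2.resize(c,None,fx=4.5,fy=4.5,interpolation=cv2.INTER_CUBIC))
E
```

```text
(no output)
```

View pics/z4.png

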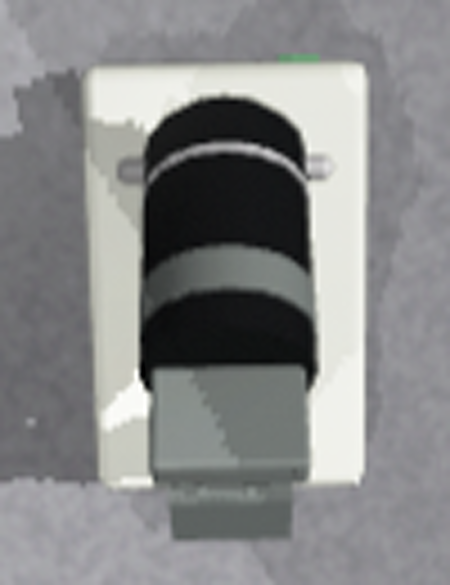

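```bash
python3 - <<'E'
from W import *
f,im=load("c1")
P=lambda u,v,z:onplane(f,205+u/4.5,100+v/4.5,z)[:2]
c=[P(*p,.024) for p in [(88,66),(366,66),(362,488),(98,488)]]
print(np.round(c,4),np.mean(c,0))
for a,b in((0,3),(1,2)): d=c[b]-c[a];print("x",np.hypot(*d),np.degrees(np.arctan2(d[1],d[0])))
for a,b in((1,0),(2,3)): d=c[a]-c[b];print("y",np.hypot(*d),np.degrees(np.arctan2(d[1],d[0]))-90)
l=[P(118,170,.055),P(333,167,.055)];d=l[1]-l[0];print("lug",l,np.mean(l,0),np.hypot(*d),np.degrees(np.arctan2(d[1],d[0]))-90)
# bar top corners: s=103, upper face (toward -x up): local z=48+.707*103+.707*6=125
l=[P(153,472,.125),P(309,472,.125)];d=l[1]-l[0];print("bartop",np.mean(l,0),np.hypot(*d),np.degrees(np.arctan2(d[1],d[0]))-90)
l=[P(155,368,.105),P(306,368,.105)];d=l[1]-l[0];print("barbot",np.mean(l,0),np.hypot(*d),np.degrees(np.arctan2(d[1],d[0]))-90)
E
```

```text
[[0.4034 0.2173]
 [0.4141 0.2964]
 [0.5409 0.2814]
 [0.5299 0.2   ]] [0.47209756 0.24877597]
x 0.12764755693238225 -7.801942210731698
x 0.12771040004113834 -6.767984259901479
y 0.07978277656662375 -7.709676141785906
y 0.0820872516544787 -7.741615870721375
lug [array([0.43114531, 0.22408506]), array([0.43814156, 0.28169394])] [0.43464344 0.2528895 ] 0.05803215371326059 -6.924314312055287
bartop [0.49728772 0.24562603] 0.0361971806269756 -7.740307982187062
barbot [0.47753939 0.24825739] 0.03661638764108026 -7.732003734620719
```

Request:
carry_out(
  deltas=[
    [0.9, 0, -0.05, 0, 0, 0],
    [0.95, 0, 0, 0, 0, 0],
    [0.95, 0, 0, 0, 0, 0],
    [0.95, 0, 0, 0, 0, 0],
    [0.6, 0, 0, 0, 0, 0],
  ],
)

```text
t: 3.55
eef_pos: [0.4695, 0.2438, 0.094]
ee_rot: [0.974, 1.558, 0.835]
force: [-0.3, -0.8, 0.2]
width: 0.0876
```

```bash
python3 look.py c2; python3 -c "
from h import *;from station import cams
f=cams.grab_frame('side');cv2.imwrite('pics/s2.png',cv2.resize(f['pixels'][180:290,220:370,::-1],None,fx=5,fy=5,interpolation=2))"
```

```text
3.55 [[0.0084, 0.1386, 0.9903, 0.4695], [0.0093, 0.9903, -0.1387, 0.2438], [-0.9999, 0.0104, 0.0071, 0.094], [0.0, 0.0, 0.0, 1.0]] [ 0.85   0.242 -0.493  0.    -0.823 -2.56 ] [-0.3 -0.8  0.2] 0.0876488228984197
```

View pics/s2.png

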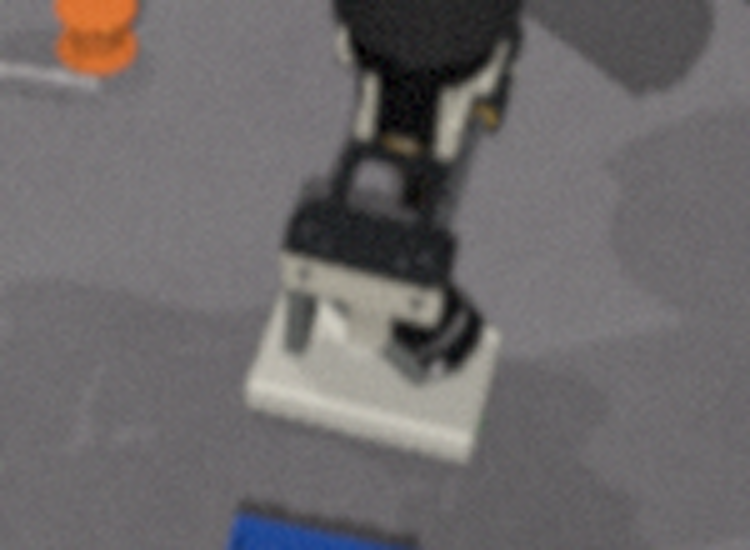

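View pics/c2.png

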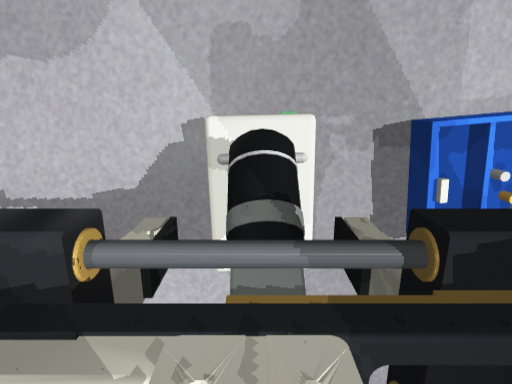

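```bash
cat > d.py <<'E'
# usage: d.py x y z toolZangle_deg tilt_deg
import sys
from h import *
from station import arm
def Rt(a,tilt=0):
    a=np.radians(a);z=np.array([np.cos(a),np.sin(a),0]);x=np.array([0,0,-1.]);y=np.cross(z,x)
    return np.c_[x,y,z]@R.from_euler("y",-tilt,degrees=True).as_matrix()
if __name__=="__main__":
    v=[float(k) for k in sys.argv[1:]]
    s=arm.get_state();d,w=delta(s,v[:3],Rt(*v[3:]))
    print("t",s["t"],"units",d.round(3),w.round(3),"pos",np.round(s["eef_pos"],4),"q",np.round(s["q"],2),"w",round(float(s["width"]),4),"F",np.round(s["force"],1))
E
python3 d.py .4653 .2496 .067 -7.3
```

```text
t 3.65 units [ 0.654  0.147 -0.107] [-0.173  0.065 -0.099] pos [0.4686 0.243  0.0931] q [ 0.85  0.24 -0.49 -0.   -0.83 -2.56] w 0.0876 F [-0.4 -1.   1.1]
```

Request:
carry_out(
  deltas=[
    [0.1, 0.15, -0.1, -0.17, 0.06, -0.1],
    [0.3, 0, 0, 0, 0, 0],
    [0.2, 0, 0, 0, 0, 0],
    [0, 0, 0, 0, 0, 0],
  ],
)

```text
t: 4.05
eef_pos: [0.468, 0.2502, 0.0718]
ee_rot: [0.758, 1.565, 0.63]
force: [-0.4, -0.3, -0.3]
width: 0.0874
```

```bash
python3 d.py .4653 .2496 .067 -7.3
```

```text
t 4.05 units [ 0.121 -0.024 -0.066] [-0.006  0.06  -0.057] pos [0.468  0.2502 0.0718] q [ 0.86  0.28 -0.51  0.   -0.78 -2.56] w 0.0874 F [-0.4 -0.3 -0.3]
```

Request:
carry_out(
  deltas=[
    [0.12, -0.02, -0.07, 0, 0.06, -0.05],
    [0, 0, 0, 0, 0, 0],
  ],
)

```text
t: 4.25
eef_pos: [0.4652, 0.2501, 0.0674]
ee_rot: [1.248, 1.57, 1.12]
force: [0.1, 0.2, 0.0]
width: 0.0875
```

Request:
carry_out(
  deltas=[
    [0, 0, 0, 0, 0, 0],
    [0, 0, 0, 0, 0, 0],
    [0, 0, 0, 0, 0, 0],
    [0, 0, 0, 0, 0, 0],
    [0, 0, 0, 0, 0, 0],
  ],
  hand=1,
  newtons=40,
)

```text
t: 4.75
eef_pos: [0.4656, 0.2507, 0.0685]
ee_rot: [1.015, 1.568, 0.889]
force: [0.7, 0.7, -0.4]
width: 0.0534
```

Request:
carry_out(
  deltas=[
    [0, 0, 0, 0, 0, 0],
    [0, 0, 0, 0, 0, 0],
    [0, 0, 0, 0, 0, 0],
    [0, 0, 0, 0, 0, 0],
  ],
)

```text
t: 5.15
eef_pos: [0.4655, 0.2498, 0.0685]
ee_rot: [0.772, 1.569, 0.645]
force: [0.0, -0.9, 0.4]
width: 0.0432
```

```bash
python3 d.py .4653 .2496 .067 -7.3
```

```text
t 5.15 units [ 0.037 -0.006 -0.004] [ 0.006  0.018 -0.017] pos [0.4655 0.2498 0.0685] q [ 0.86  0.28 -0.51  0.   -0.78 -2.56] w 0.0432 F [ 0.  -0.9  0.4]
```

Request:
carry_out(
  deltas=[
    [-0.4, 0, 0, 0, 0, 0],
    [-0.7, 0, 0, 0, 0, 0],
    [-0.8, 0, 0, 0, 0, 0],
    [-0.8, 0, 0, 0, 0, 0],
    [-0.8, 0, 0, 0, 0, 0],
  ],
)

```text
t: 5.65
eef_pos: [0.4588, 0.2463, 0.2031]
ee_rot: [-2.472, 1.551, -2.603]
force: [-0.3, 0.1, -1.6]
width: 0.0432
```

```bash
python3 look.py c3; python3 -c "
from h import *;from station import cams
f=cams.grab_frame('side');cv2.imwrite('pics/s3.png',cv2.resize(f['pixels'][150:290,220:380,::-1],None,fx=4,fy=4,interpolation=2))"
```

```text
5.65 [[-0.0167, 0.1302, 0.9913, 0.4588], [-0.01, 0.9914, -0.1304, 0.2463], [-0.9998, -0.0121, -0.0152, 0.2031], [0.0, 0.0, 0.0, 1.0]] [ 0.865  0.135 -0.342 -0.007 -1.113 -2.563] [-0.3  0.1 -1.6] 0.04320994874786057
```

View pics/s3.png

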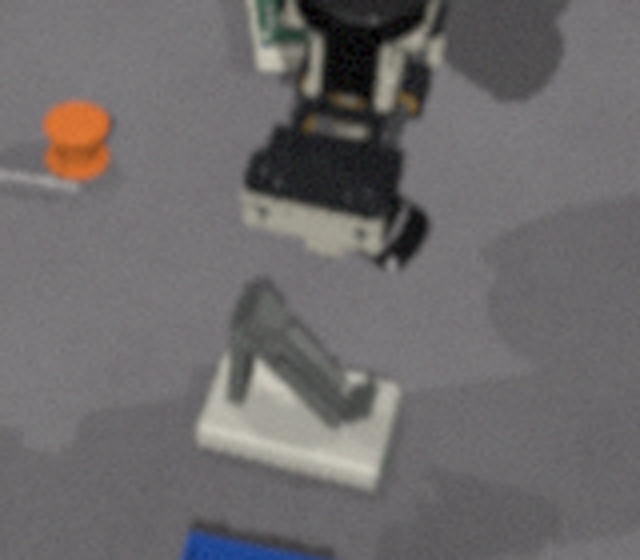

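View pics/c3.png

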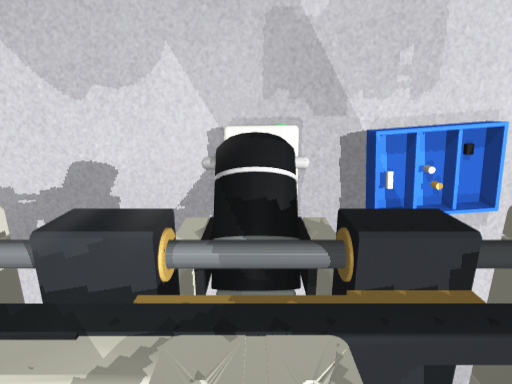

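Request:
carry_out(
  deltas=[
    [-0.1, -0.85, 0.4, -1, 0, 0],
    [-0.1, -0.88, 0.35, -1, 0, 0],
    [0, -0.9, 0.28, -1, 0, 0],
    [0, -0.9, 0.2, -1, 0, 0],
    [0, -0.9, 0.15, -1, 0, 0],
  ],
)

```text
t: 6.25
eef_pos: [0.5187, 0.0705, 0.2121]
ee_rot: [2.969, 1.559, -3.076]
force: [0.7, 0.6, -2.9]
width: 0.0432
```

Request:
carry_out(
  deltas=[
    [0, -0.9, 0.1, -1, 0, 0],
    [0, -0.9, 0, 0, 0, 0],
    [0, 0, 0, 0, -1, 0],
    [0, 0, 0, 0, -1, 0],
    [0, 0, 0, 0, -1, 0],
  ],
)

```text
t: 6.75
eef_pos: [0.5431, -0.0045, 0.2046]
ee_rot: [0.025, 1.375, 0.331]
force: [-0.2, 1.1, -1.9]
width: 0.0431
```

```bash
python3 d.py .54 0 .2 17 45
```

```text
t 6.75 units [ 0.106  0.131 -0.061] [ 0.095 -8.449 -0.13 ] pos [ 0.5431 -0.0045  0.2046] q [ 0.36  0.05 -0.46  0.01 -0.87 -1.62] w 0.0431 F [-0.2  1.1 -1.9]
```

Request:
carry_out(
  deltas=[
    [0, 0, 0, 0, -1, 0],
    [0, 0, 0, 0, -1, 0],
    [0, 0, 0, 0, -1, 0],
    [0, 0, 0, 0, -1, 0],
    [0, 0, 0, 0, -1, 0],
  ],
)

```text
t: 7.25
eef_pos: [0.5398, -0.005, 0.1999]
ee_rot: [0.016, 1.017, 0.318]
force: [-0.8, 0.3, -3.1]
width: 0.0433
```

Request:
carry_out(
  deltas=[
    [0, 0, 0, 0, -1, 0],
    [0, 0, 0, 0, -1, 0],
    [0, 0, 0, 0, -1, 0],
    [0, 0, 0, 0, -0.5, 0],
    [0, 0, 0, 0, 0, 0],
  ],
)

```text
t: 7.75
eef_pos: [0.5256, -0.0129, 0.219]
ee_rot: [0.027, 0.8, 0.334]
force: [-0.3, 0.9, -1.5]
width: 0.0432
```

```bash
python3 d.py .54 0 .2 17 45; python3 -c "
from h import *;from station import cams
f=cams.grab_frame('side');cv2.imwrite('pics/s4.png',f['pixels'][:,:,::-1]);cv2.imwrite('pics/s4z.png',cv2.resize(f['pixels'][100:240,230:390,::-1],None,fx=4.2,fy=4.2,interpolation=2))"
```

```text
t 7.75 units [ 0.652  0.187 -0.017] [-0.003 -0.209 -0.374] pos [ 0.5256 -0.0129  0.219 ] q [ 0.34 -0.22 -1.02  0.27 -0.   -1.87] w 0.0432 F [-0.3  0.9 -1.5]
```

View pics/s4z.png

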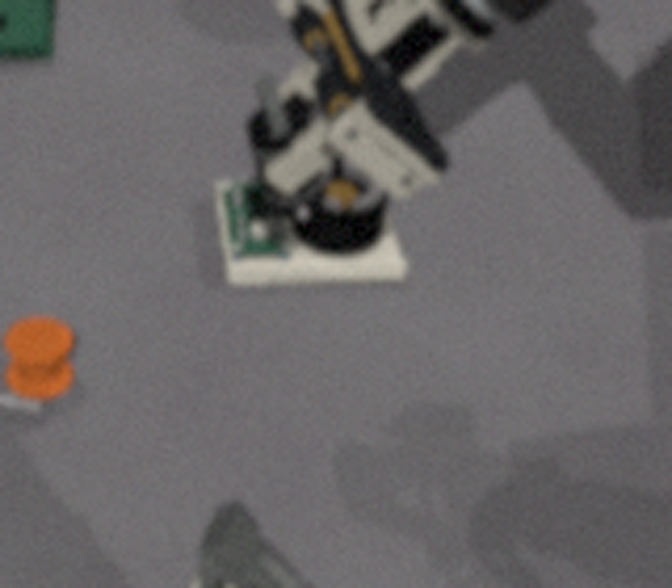

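q5 and q3 have reached their limits, so the arm can't tilt forward here. I'll level the tool, turn it half round and tilt the other way, with the gripper leaning away from the robot.

Request:
carry_out(
  deltas=[
    [0, 0, 0, 0, 1, 0.1],
    [0, 0.1, 0, 0, 1, 0.1],
    [0, 0.1, 0, 0, 1, 0.1],
    [0, 0.1, 0, 0, 1, 0.05],
    [0, 0.1, 0, 0, 1, 0],
  ],
)

```text
t: 8.3
eef_pos: [0.5134, -0.0024, 0.2083]
ee_rot: [0.091, 1.167, 0.406]
force: [0.1, 0.7, -2.3]
width: 0.0431
```

Request:
carry_out(
  deltas=[
    [0, 0, 0, 0, 1, 0],
    [0, 0, 0, 0, 1, 0],
    [0, 0, 0, 0, 1, 0],
    [0, 0, 0, 0, 1, 0],
    [0, 0, 0, 0, 1, 0],
  ],
)

```text
t: 8.8
eef_pos: [0.5135, -0.0024, 0.2036]
ee_rot: [0.846, 1.526, 1.165]
force: [0.4, -0.5, -1.9]
width: 0.043
```

```bash
python3 d.py .50 0.02 .2 17 0
```

```text
t 8.8 units [ 0.107  0.633 -0.147] [ 0.326  0.417 -0.482] pos [ 0.5135 -0.0024  0.2036] q [ 0.35  0.1  -0.37 -0.04 -1.07 -1.59] w 0.043 F [ 0.4 -0.5 -1.9]
```

Request:
carry_out(
  deltas=[
    [0, 0.3, -0.1, 0, 0.42, -0.48],
    [0, 0.3, 0, -1, 0, 0],
    [0, 0, 0, -1, 0, 0],
    [0, 0, 0, -1, 0, 0],
    [0, 0, 0, -1, 0, 0],
  ],
)

```text
t: 9.3
eef_pos: [0.5045, 0.0204, 0.1958]
ee_rot: [-3.033, 1.553, -2.428]
force: [0.1, -0.2, -2.1]
width: 0.0432
```

Request:
carry_out(
  deltas=[
    [0, 0, 0, -1, 0, 0],
    [0, 0, 0, -1, 0, 0],
    [0, 0, 0, -1, 0, 0],
    [0, 0, 0, -1, 0, 0],
    [0, 0, 0, -1, 0, 0],
  ],
)

```text
t: 9.8
eef_pos: [0.5051, 0.0204, 0.1889]
ee_rot: [2.885, 1.541, -2.431]
force: [0.2, 0.9, -2.2]
width: 0.043
```

Request:
carry_out(
  deltas=[
    [0, 0, 0, -1, 0, 0],
    [0, 0, 0, -1, 0, 0],
    [0, 0, 0, -1, 0, 0],
    [0, 0, 0, -1, 0, 0],
    [0, 0, 0, -1, 0, 0],
  ],
)

```text
t: 10.3
eef_pos: [0.5056, 0.0202, 0.1821]
ee_rot: [2.525, 1.53, -2.429]
force: [-0.6, -0.3, -2.6]
width: 0.0432
```

Request:
carry_out(
  deltas=[
    [0, 0, 0, -1, 0, 0],
    [0, 0, 0, -1, 0, 0],
    [0, 0, 0, -1, 0, 0],
    [0, 0, 0, -1, 0, 0],
    [0, 0, 0, -1, 0, 0],
  ],
)

```text
t: 10.8
eef_pos: [0.506, 0.0199, 0.1753]
ee_rot: [2.164, 1.519, -2.43]
force: [0.4, 0.4, -1.9]
width: 0.0435
```

```bash
python3 d.py .48 0.02 .2 194 0
```

```text
t 10.8 units [-0.591  0.671  0.062] [-24.291   0.212  -0.812] pos [0.506  0.0199 0.1753] q [ 0.44  0.15 -0.4   0.02 -1.07 -0.33] w 0.0435 F [ 0.4  0.4 -1.9]
```

Request:
carry_out(
  deltas=[
    [-0.15, 0.15, 0, -1, 0, 0],
    [-0.15, 0.15, 0, -1, 0, 0],
    [-0.1, 0, 0, -1, 0, 0],
    [-0.1, 0, 0, -1, 0, 0],
    [-0.1, 0, 0, -1, 0, 0],
  ],
)

```text
t: 11.3
eef_pos: [0.4948, 0.0185, 0.1933]
ee_rot: [1.794, 1.506, -2.438]
force: [-0.3, 0.4, -2.6]
width: 0.0431
```

Request:
carry_out(
  deltas=[
    [-0.1, 0, 0, -1, 0, 0],
    [-0.1, 0, 0, -1, 0, 0],
    [-0.1, 0, 0, -1, 0, 0],
    [-0.1, 0, 0, -1, 0, 0],
    [-0.1, 0, 0, -1, 0, 0],
  ],
)

```text
t: 11.8
eef_pos: [0.4965, 0.0193, 0.2075]
ee_rot: [1.437, 1.496, -2.434]
force: [-0.5, -0.2, -2.1]
width: 0.0429
```

Request:
carry_out(
  deltas=[
    [-0.1, 0, 0, -1, 0, 0],
    [-0.1, 0, 0, -1, 0, 0],
    [-0.1, 0, 0, -1, 0, 0],
    [-0.1, 0, 0, -1, 0, 0],
    [-0.1, 0, 0, -1, 0, 0],
  ],
)

```text
t: 12.3
eef_pos: [0.4985, 0.0202, 0.2214]
ee_rot: [1.079, 1.484, -2.431]
force: [0.6, 0.0, -2.2]
width: 0.0433
```

Request:
carry_out(
  deltas=[
    [-0.1, 0, 0, -1, 0, 0],
    [-0.1, 0, 0, -1, 0, 0],
    [-0.1, 0, 0, -1, 0, 0],
    [-0.1, 0, 0, -1, 0, 0],
    [-0.1, 0, 0, -1, 0, 0],
  ],
)

```text
t: 12.8
eef_pos: [0.501, 0.0215, 0.2353]
ee_rot: [0.72, 1.473, -2.428]
force: [0.6, 0.2, -2.4]
width: 0.0431
```

```bash
python3 d.py .46 0.02 .2 194 0
```

```text
t 12.8 units [ 0.956 -0.015  0.956] [-3.597  1.162 -0.786] pos [0.501  0.0215 0.2353] q [ 0.46  0.12 -0.3   0.03 -1.24  1.1 ] w 0.0431 F [ 0.6  0.2 -2.4]
```

Request:
carry_out(
  deltas=[
    [0, 0, 0.2, -1, 0, -0.2],
    [0, 0, 0.2, -1, 0, -0.2],
    [0, 0, 0.2, -1, 0, -0.2],
    [0, 0, 0.2, -0.6, 0, -0.2],
    [0, 0, 0.1, 0, -1, 0],
  ],
)

```text
t: 13.3
eef_pos: [0.465, 0.0173, 0.2329]
ee_rot: [-0.058, 1.412, -2.947]
force: [0.9, 0.5, -2.1]
width: 0.0434
```

```bash
python3 d.py .447 0.017 .16 194 45
```

```text
t 13.3 units [ 1.871 -0.09   0.144] [ 0.166 -8.982  0.066] pos [0.465  0.0173 0.2329] q [ 0.43  0.11 -0.3  -0.04 -1.32  1.41] w 0.0434 F [ 0.9  0.5 -2.1]
```

Request:
carry_out(
  deltas=[
    [0, 0, 0, 0, -1, 0],
    [0, 0, 0, 0, -1, 0],
    [0, 0, 0, 0, -1, 0],
    [0, 0, 0, 0, -1, 0],
    [0, 0, 0, 0, -1, 0],
  ],
)

```text
t: 13.8
eef_pos: [0.4667, 0.017, 0.2288]
ee_rot: [-0.007, 1.047, -2.898]
force: [-0.2, -0.4, -2.4]
width: 0.043
```

Request:
carry_out(
  deltas=[
    [0, 0, 0, 0, -1, 0],
    [0, 0, 0, 0, -1, 0],
    [0, 0, 0, 0, -1, 0],
    [0, 0, 0, 0, -0.8, 0],
    [0, 0, 0, 0, 0, 0],
  ],
)

```text
t: 14.3
eef_pos: [0.47, 0.0175, 0.2188]
ee_rot: [0.007, 0.759, -2.889]
force: [0.2, 0.3, -3.5]
width: 0.0435
```

```bash
python3 d.py .447 0.017 .12 194 45; python3 look.py c5;  python3 -c "
from h import *;from station import cams
f=cams.grab_frame('side');cv2.imwrite('pics/s5.png',f['pixels'][:,:,::-1]);cv2.imwrite('pics/s5z.png',cv2.resize(f['pixels'][100:240,230:390,::-1],None,fx=4.2,fy=4.2,interpolation=2))"
```

```text
t 14.3 units [ 2.107 -0.141 -1.406] [-0.017  0.381 -0.084] pos [0.47   0.0175 0.2188] q [ 0.38  0.55  0.06 -0.1  -1.89  1.45] w 0.0435 F [ 0.2  0.3 -3.5]
14.3 [[-0.7027, 0.2452, -0.6679, 0.47], [-0.1812, -0.9695, -0.1653, 0.0175], [-0.688, 0.0049, 0.7257, 0.2188], [0.0, 0.0, 0.0, 1.0]] [ 0.377  0.55   0.063 -0.095 -1.891  1.448] [ 0.2  0.3 -3.5] 0.043528105651273
```

View pics/s5z.png

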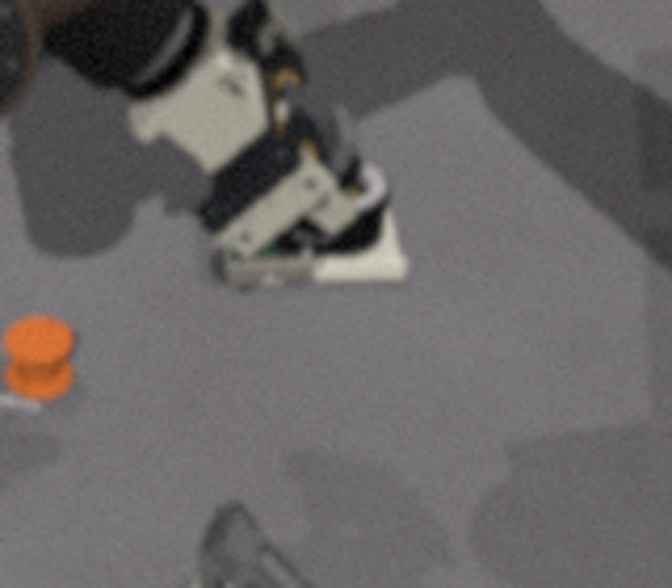

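View pics/c5.png

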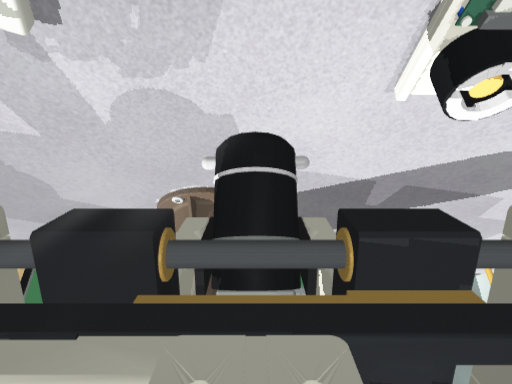

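```bash
cat > axis.py <<'E'
import sys
from W import *
def go(n,r0=176,r1=236,show=True):
    f,im=load(n);g=cv2.GaussianBlur(cv2.cvtColor(im,cv2.COLOR_BGR2GRAY),(1,1),0).astype(float)
    L=[];Rr=[]
    for v in range(r0,r1):
        row=g[v]
        d=np.gradient(row)
        a=195+np.argmin(d[195:228]);b=284+np.argmax(d[284:312])
        def sub(c,s):
            w=np.clip(s*d[c-2:c+3],0,None);return (w*np.arange(c-2,c+3)).sum()/w.sum()
        L.append((v,sub(a,-1)));Rr.append((v,sub(b,1)))
    L=np.array(L);Rr=np.array(Rr)
    N=[]
    for A in(L,Rr):
        k=np.ones(len(A),bool)
        for _ in range(6):
            p=np.polyfit(A[k,0],A[k,1],1);e=A[:,1]-np.polyval(p,A[:,0]);k=abs(e)<max(.3,1.5*np.std(e[k]))
        if show: print(p,k.sum(),np.std(e[k]))
        rs=[]
        for v in(150,240):
            u=np.polyval(p,v);rs.append(np.array([(u-f["cx"])/f["fx"],-(v-f["cy"])/f["fy"],-1]))
        nn=np.cross(*rs);N.append(nn/np.linalg.norm(nn))
    ax=np.cross(*N);ax/=np.linalg.norm(ax)
    he=np.linalg.inv(f["tool"])@f["T"]
    at=he[:3,:3]@ax
    if at[0]>0: at=-at
    aw=f["tool"][:3,:3]@at
    ha=np.arccos(abs(N[0]@N[1]))/2
    return at,aw,ha
if __name__=="__main__":
    for n in sys.argv[1:]:
        for rr in((176,210),(176,238)):
            try:
                at,aw,ha=go(n,*rr);print(n,"tool",at.round(3),"angle",np.degrees(np.arctan2(at[2],-at[0])).round(2),"world",aw.round(3),"dist",.022/np.sin(ha))
            except Exception as e: print(n,e)
E
python3 axis.py c3 c5
python3 - <<'E'
import cv2
im=cv2.imread("pics/c5.png");cv2.imwrite("pics/z5.png",cv2.resize(im[120:300,185:330],None,fx=4,fy=3.3,interpolation=2))
E
```

```text
[-3.54326146e-02  2.20700937e+02] 29 0.07754348109619287
[6.09296960e-02 2.84503976e+02] 29 0.10445340083471988
c3 tool [-0.565  0.013  0.825] angle 55.59 world [ 0.829 -0.089  0.552] dist 0.15492059497376687
[-2.54714941e-01  2.62917204e+02] 28 0.6620528562477765
[2.39354418e-01 2.50928170e+02] 32 0.744239106574074
c3 tool [-0.973 -0.003  0.233] angle 13.45 world [ 0.247 -0.023  0.969] dist 0.08148213362537565
[-4.56410330e-02  2.22832853e+02] 29 0.10786374214913724
[4.65100555e-02 2.87418100e+02] 29 0.08989570566895135
c5 tool [-0.553 -0.001  0.833] angle 56.41 world [-0.168 -0.037  0.985] dist 0.15565250310395476
[-2.43395296e-01  2.60866859e+02] 31 0.6670390775111366
[  0.25416145 247.43269781] 24 0.5616635212396817
c5 tool [-0.974  0.002  0.226] angle 13.08 world [0.534 0.137 0.834] dist 0.08123252392176557
```

View pics/z5.png

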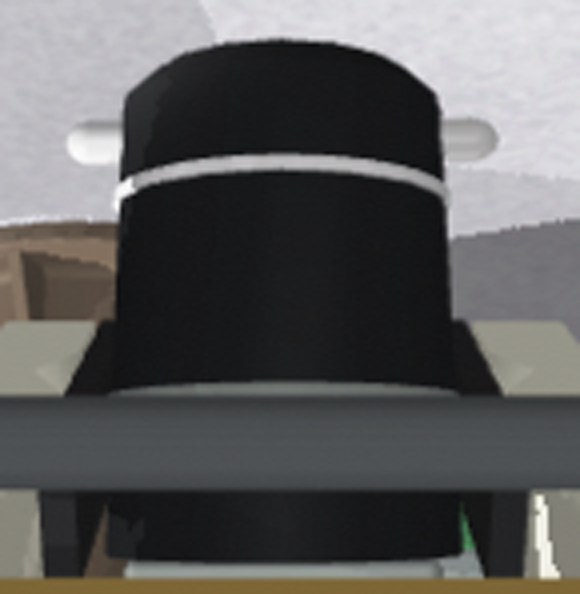

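The wrist image shows the lugs at (209,162) and (303,161). Both the lugs and the body's silhouette put the cartridge axis about 55–56° from the tool axis, so it turned about 10° in the grip. I'll tilt to 55.5° and lower slowly.

Request:
carry_out(
  deltas=[
    [0.35, -0.05, -0.2, 0, -0.75, 0],
    [0.35, -0.05, -0.2, 0, -0.75, 0],
    [0.35, 0, -0.2, 0, -0.75, 0],
    [0.3, 0, -0.2, 0, 0, 0],
    [0, 0, 0, 0, 0, 0],
  ],
)

```text
t: 14.9
eef_pos: [0.4503, 0.0158, 0.1616]
ee_rot: [0.009, 0.62, -2.888]
force: [0.6, -0.7, -1.2]
width: 0.0429
```

```bash
python3 d.py .43 0.026 .08 194 55.5
```

```text
t 14.9 units [ 1.532 -0.387 -1.409] [-0.051 -0.259 -0.113] pos [0.4503 0.0158 0.1616] q [ 0.38  0.66  0.02 -0.11 -1.88  1.46] w 0.0429 F [ 0.6 -0.7 -1.2]
```

Request:
carry_out(
  deltas=[
    [0.5, -0.13, -0.47, 0, -0.2, -0.1],
    [0.5, -0.13, -0.47, 0, 0, 0],
    [0.5, -0.13, -0.47, 0, 0, 0],
    [0, 0, 0, 0, 0, 0],
  ],
)

```text
t: 15.3
eef_pos: [0.4341, 0.0271, 0.083]
ee_rot: [0.006, 0.623, -2.894]
force: [-0.6, 0.0, -1.7]
width: 0.0432
```

```bash
python3 d.py .43 0.026 .055 194 55.5; python3 look.py c6; python3 axis.py c6 | grep c6; python3 -c "
from h import *;from station import cams
for n,(a,b,c,d) in dict(side=(100,240,230,390),top=(180,320,200,360)).items():
  f=cams.grab_frame(n);cv2.imwrite(f'pics/{n}6.png',f['pixels'][:,:,::-1]);cv2.imwrite(f'pics/{n}6z.png',cv2.resize(f['pixels'][a:b,c:d,::-1],None,fx=4.2,fy=4.2,interpolation=2))"
```

```text
t 15.3 units [ 0.494 -0.001 -0.506] [-0.058 -0.302 -0.037] pos [0.4341 0.0271 0.083 ] q [ 0.4   0.73 -0.05 -0.12 -1.73  1.46] w 0.0432 F [-0.6  0.  -1.7]
15.3 [[-0.7873, 0.2417, -0.5673, 0.4341], [-0.199, -0.9703, -0.1373, 0.0271], [-0.5836, 0.0048, 0.812, 0.083], [0.0, 0.0, 0.0, 1.0]] [ 0.399  0.731 -0.05  -0.125 -1.731  1.456] [-0.6  0.  -1.7] 0.0432224849041715
c6 tool [-0.523  0.003  0.852] angle 58.48 world [-0.071 -0.016  0.997] dist 0.1571649347899896
c6 tool [-0.966 -0.     0.258] angle 14.95 world [0.614 0.157 0.773] dist 0.08426360472568971
```

View pics/side6z.png

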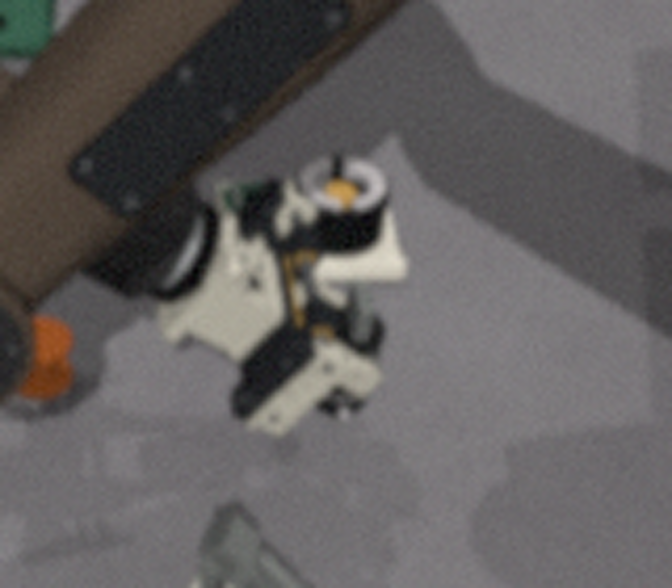

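View pics/top6.png

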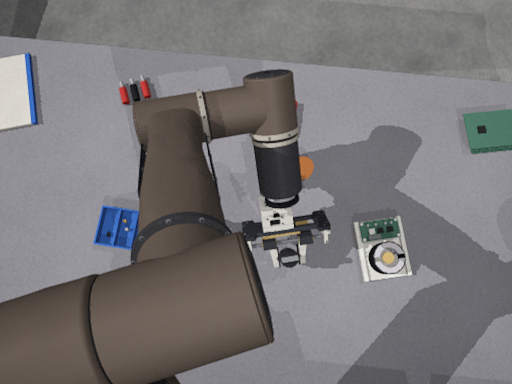

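Request:
carry_out(
  deltas=[
    [0.25, 0, -0.25, 0, -0.55, 0],
    [0.2, 0, -0.25, 0, 0, 0],
    [0, 0, 0, 0, 0, 0],
  ],
)

```text
t: 15.75
eef_pos: [0.4375, 0.0262, 0.0627]
ee_rot: [0.006, 0.601, -2.893]
force: [0.9, -0.8, -2.7]
width: 0.0431
```

```bash
python3 d.py .43 0.026 .05 194 56.5;python3 look.py c7; python3 axis.py c7 | grep c7; python3 -c "
from h import *;from station import cams
for n,(a,b,c,d) in dict(side=(160,240,260,350)).items():
  f=cams.grab_frame(n);cv2.imwrite(f'pics/{n}7.png',f['pixels'][:,:,::-1]);cv2.imwrite(f'pics/{n}7z.png',cv2.resize(f['pixels'][a:b,c:d,::-1],None,fx=7,fy=7,interpolation=2))"
```

```text
t 15.75 units [ 0.33  -0.042 -0.157] [-0.047 -0.235 -0.053] pos [0.4375 0.0262 0.0627] q [ 0.4   0.77 -0.04 -0.12 -1.72  1.46] w 0.0431 F [ 0.9 -0.8 -2.7]
15.75 [[-0.7993, 0.2431, -0.5496, 0.4375], [-0.2031, -0.97, -0.1337, 0.0262], [-0.5656, 0.0048, 0.8247, 0.0627], [0.0, 0.0, 0.0, 1.0]] [ 0.396  0.774 -0.039 -0.123 -1.722  1.463] [ 0.9 -0.8 -2.7] 0.04313752583099019
c7 tool [-0.534  0.001  0.845] angle 57.72 world [-0.038 -0.006  0.999] dist 0.1566527705407486
c7 tool [-0.965  0.     0.261] angle 15.14 world [0.628 0.161 0.761] dist 0.08469426475853435
```

View pics/side7z.png

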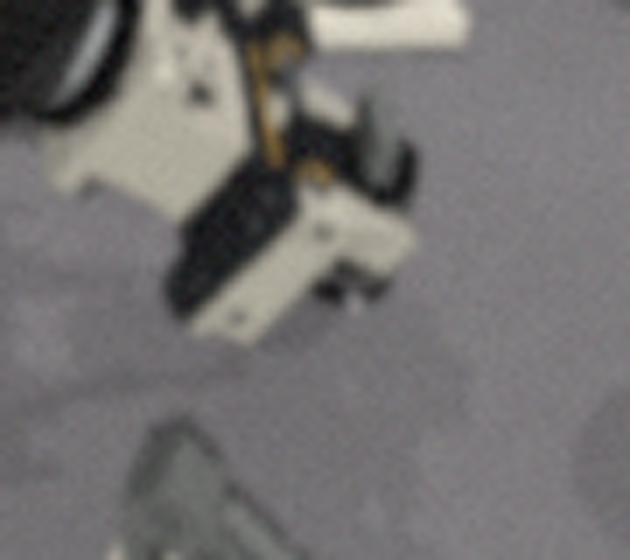

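Request:
carry_out(
  deltas=[
    [0.1, 0, -0.14, 0, -0.1, 0],
    [0.1, 0, -0.1, 0, 0, 0],
    [0, 0, 0, 0, 0, 0],
  ],
)

```text
t: 16.15
eef_pos: [0.4376, 0.026, 0.0518]
ee_rot: [0.006, 0.598, -2.892]
force: [0.3, -0.5, -2.0]
width: 0.0431
```

```bash
python3 d.py .43 0.026 .047 194 56
```

```text
t 16.15 units [ 0.22  -0.047  0.005] [-0.041 -0.073 -0.059] pos [0.4376 0.026  0.0518] q [ 0.4   0.79 -0.04 -0.12 -1.71  1.47] w 0.0431 F [ 0.3 -0.5 -2. ]
```

Request:
carry_out(
  deltas=[
    [0.05, 0, -0.06, 0, 0, 0],
    [0, 0, 0, 0, 0, 0],
  ],
)

```text
t: 16.35
eef_pos: [0.4372, 0.0259, 0.0485]
ee_rot: [0.006, 0.598, -2.892]
force: [-0.3, 0.5, -1.6]
width: 0.0436
```

Request:
carry_out(
  deltas=[
    [0.05, 0, -0.06, 0, 0, 0],
    [0, 0, 0, 0, 0, 0],
  ],
)

```text
t: 16.55
eef_pos: [0.4371, 0.0255, 0.0466]
ee_rot: [0.006, 0.597, -2.891]
force: [-0.9, 0.1, -1.3]
width: 0.0429
```

Request:
carry_out(
  deltas=[
    [0.04, 0, -0.05, 0, 0, 0],
    [0, 0, 0, 0, 0, 0],
  ],
)

```text
t: 16.75
eef_pos: [0.4371, 0.0254, 0.0468]
ee_rot: [0.007, 0.595, -2.889]
force: [0.4, -0.2, -2.2]
width: 0.0431
```

Request:
carry_out(
  deltas=[
    [0.04, 0, -0.05, 0, 0, 0],
    [0, 0, 0, 0, 0, 0],
  ],
)

```text
t: 16.95
eef_pos: [0.4372, 0.0252, 0.0467]
ee_rot: [0.007, 0.594, -2.887]
force: [-0.5, -0.1, -2.6]
width: 0.0429
```

Request:
carry_out(
  deltas=[
    [0.08, 0, -0.11, 0, 0, 0],
    [0, 0, 0, 0, 0, 0],
  ],
)

```text
t: 17.15
eef_pos: [0.4374, 0.0247, 0.0468]
ee_rot: [0.008, 0.59, -2.882]
force: [0.1, -0.6, -3.4]
width: 0.0431
```

```bash
python3 look.py c8; python3 axis.py c8 | grep c8; python3 -c "
from h import *;from station import cams,arm
s=arm.get_state();print(s['force'],s['moment'])
for n,(a,b,c,d) in dict(side=(160,240,260,350)).items():
  f=cams.grab_frame(n);cv2.imwrite(f'pics/{n}8.png',f['pixels'][:,:,::-1]);cv2.imwrite(f'pics/{n}8z.png',cv2.resize(f['pixels'][a:b,c:d,::-1],None,fx=7,fy=7,interpolation=2))"
```

```text
17.15 [[-0.8033, 0.2522, -0.5395, 0.4374], [-0.213, -0.9677, -0.1351, 0.0247], [-0.5561, 0.0064, 0.8311, 0.0468], [0.0, 0.0, 0.0, 1.0]] [ 0.398  0.8   -0.041 -0.117 -1.705  1.47 ] [ 0.1 -0.6 -3.4] 0.043070843044866185
c8 tool [-0.522  0.007  0.853] angle 58.56 world [-0.039 -0.011  0.999] dist 0.15731909387655266
c8 tool [-0.971  0.008  0.241] angle 13.94 world [0.652 0.167 0.74 ] dist 0.08236100660826005
[1.48930703 0.13545449 0.4446034 ] [ 0.64496519 -2.44222536 -0.00995944]
```

View pics/side8z.png

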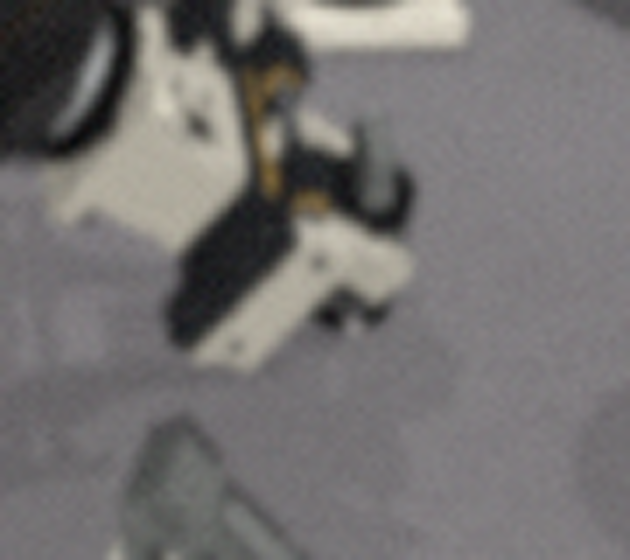

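View pics/c8.png

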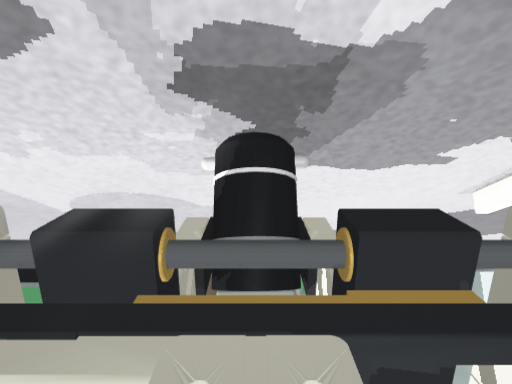

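The tool stopped at z=0.0468, where I predicted base contact (0.0476), and the tilt is within about 2°. I'll release it so it settles flat.

Request:
carry_out(
  deltas=[
    [0, 0, 0, 0, 0, 0],
    [0, 0, 0, 0, 0, 0],
    [0, 0, 0, 0, 0, 0],
    [0, 0, 0, 0, 0, 0],
    [0, 0, 0, 0, 0, 0],
  ],
  hand=0,
)

```text
t: 17.75
eef_pos: [0.4368, 0.0243, 0.0446]
ee_rot: [0.008, 0.589, -2.884]
force: [-0.2, 0.8, -0.5]
width: 0.0775
```

Request:
carry_out(
  deltas=[
    [0, 0, 0, 0, 0, 0],
    [0, 0, 0, 0, 0, 0],
    [0, 0, 0, 0, 0, 0],
  ],
)

```text
t: 18.05
eef_pos: [0.4366, 0.0241, 0.0443]
ee_rot: [0.008, 0.589, -2.884]
force: [-0.1, -0.3, 0.8]
width: 0.0874
```

```bash
python3 look.py c9
```

```text
18.05 [[-0.8042, 0.2504, -0.539, 0.4366], [-0.2119, -0.9681, -0.1337, 0.0241], [-0.5553, 0.0067, 0.8316, 0.0443], [0.0, 0.0, 0.0, 1.0]] [ 0.397  0.803 -0.043 -0.117 -1.701  1.47 ] [-0.1 -0.3  0.8] 0.087425903517591
```

View pics/c9.png

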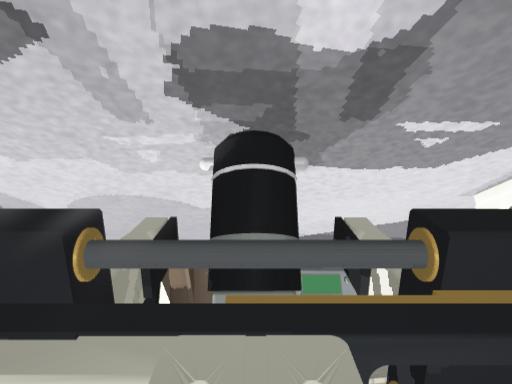

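Request:
carry_out(
  deltas=[
    [-0.5, 0, 0, 0, 0, 0],
    [-0.9, 0, 0, 0, 0, 0],
    [-0.9, 0, 0, 0, 0, 0],
    [-0.9, 0, 0, 0, 0, 0],
    [-0.5, 0, 0.6, 0, 1, 0],
  ],
)

```text
t: 18.6
eef_pos: [0.5418, 0.0524, 0.1408]
ee_rot: [0.009, 0.637, -2.885]
force: [0.8, 0.1, -1.6]
width: 0.0875
```

Request:
carry_out(
  deltas=[
    [-0.4, 0, 0.6, 0, 1, 0],
    [-0.4, 0, 0.4, 0, 1, 0],
    [-0.4, 0, 0.4, 0, 1, 0],
    [-0.4, 0, 0.4, 0, 1, 0],
    [-0.4, 0, 0.2, 0, 1, 0],
  ],
)

```text
t: 19.1
eef_pos: [0.5456, 0.0542, 0.257]
ee_rot: [0.016, 0.997, -2.877]
force: [-0.2, -0.2, 0.9]
width: 0.0877
```

Request:
carry_out(
  deltas=[
    [-0.2, 0, 0.2, 0, 1, 0],
    [-0.2, 0, 0, 0, 1, 0],
    [0, 0, 0, 0, 1, 0],
    [0, 0, 0, 0, 1, 0],
    [0, 0, 0, 0, 1, 0],
  ],
)

```text
t: 19.6
eef_pos: [0.5485, 0.0549, 0.2814]
ee_rot: [0.038, 1.37, -2.852]
force: [0.4, 1.1, 1.3]
width: 0.0875
```

```bash
python3 d.py .453 0.028 .25 194 0; python3 -c "
from h import *;from station import cams
for n,(a,b,c,d) in dict(side=(160,260,230,350),top=(200,300,220,330)).items():
  f=cams.grab_frame(n);cv2.imwrite(f'pics/{n}9.png',f['pixels'][:,:,::-1]);cv2.imwrite(f'pics/{n}9z.png',cv2.resize(f['pixels'][a:b,c:d,::-1],None,fx=5,fy=5,interpolation=2))"
```

```text
t 19.6 units [1.264 0.051 2.274] [ 0.097  2.875 -0.119] pos [0.5485 0.0549 0.2814] q [ 0.43  0.25 -0.02 -0.03 -1.5   1.39] w 0.0875 F [0.4 1.1 1.3]
```

View pics/side9z.png

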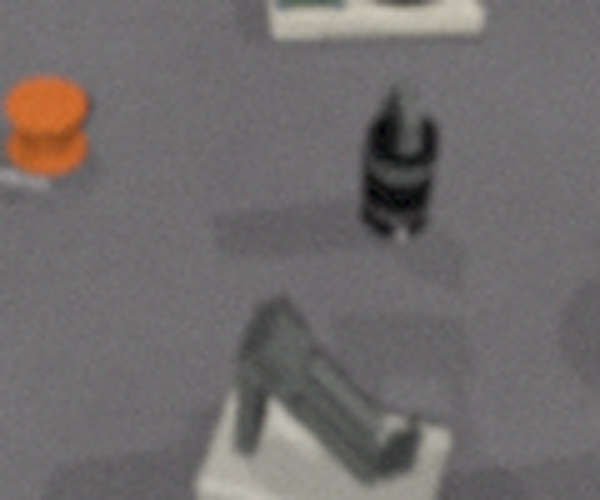

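View pics/top9z.png

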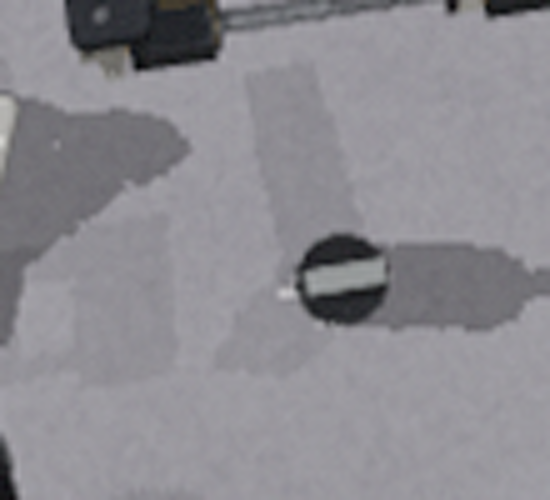

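Request:
carry_out(
  deltas=[
    [0, 0, 0.5, 0, 0.97, 0],
    [0, 0, 0.5, 0, 0.97, 0],
    [0, 0, 0.5, 0, 0.95, 0],
    [0, 0, 0.6, 0, 0, 0],
    [0, 0, 0.3, 1, 0, 0],
  ],
)

```text
t: 20.2
eef_pos: [0.4524, 0.0302, 0.2868]
ee_rot: [1.001, 1.559, -1.959]
force: [0.5, -0.8, -0.2]
width: 0.0875
```

Request:
carry_out(
  deltas=[
    [0, 0, 0, 1, 0, 0],
    [0, 0, 0, 1, 0, 0],
    [0, 0, 0, 1, 0, 0],
    [0, 0, 0, 1, 0, 0],
    [0, 0, 0, 1, 0, 0],
  ],
)

```text
t: 20.7
eef_pos: [0.4495, 0.0295, 0.2871]
ee_rot: [0.971, 1.552, -2.352]
force: [0.2, 0.6, 0.6]
width: 0.0875
```

Request:
carry_out(
  deltas=[
    [0, 0, 0, 1, 0, 0],
    [0, 0, 0, 1, 0, 0],
    [0, 0, 0, 1, 0, 0],
    [0, 0, 0, 1, 0, 0],
    [0, 0, 0, 1, 0, 0],
  ],
)

```text
t: 21.2
eef_pos: [0.4489, 0.0295, 0.2858]
ee_rot: [1.166, 1.539, -2.522]
force: [0.5, 0.1, -0.4]
width: 0.0874
```

Request:
carry_out(
  deltas=[
    [0, 0, 0, 1, 0, 0],
    [0, 0, 0, 1, 0, 0],
    [0, 0, 0, 1, 0, 0],
    [0, 0, 0, 1, 0, 0],
    [0, 0, 0, 1, 0, 0],
  ],
)

```text
t: 21.7
eef_pos: [0.4484, 0.0295, 0.2843]
ee_rot: [1.459, 1.525, -2.594]
force: [-0.2, -0.4, 0.0]
width: 0.0875
```

Request:
carry_out(
  deltas=[
    [0, 0, 0, 1, 0, 0],
    [0, 0, 0, 1, 0, 0],
    [0, 0, 0, 1, 0, 0],
    [0, 0, 0, 1, 0, 0],
    [0, 0, 0, 1, 0, 0],
  ],
)

```text
t: 22.2
eef_pos: [0.4479, 0.0295, 0.2829]
ee_rot: [1.784, 1.511, -2.633]
force: [-0.0, 0.0, 0.7]
width: 0.0877
```

```bash
python3 - <<'E'
from h import *
from station import cams
f=cams.grab_frame("top")
print(onplane(f,288.8,255.6,.103))
E
python3 d.py .453 0.028 .22 104.5 0
```

```text
[0.4529479  0.02924864 0.103     ]
t 22.25 units [ 1.562 -0.204 -0.054] [ 0.546 -0.202 -0.837] pos [0.4478 0.0295 0.2828] q [ 0.51 -0.02 -0.33  0.   -1.32 -0.22] w 0.0876 F [-0.2  0.4  0.4]
```

Request:
carry_out(
  deltas=[
    [0.4, -0.2, -0.05, 0.55, -0.2, -0.84],
    [0.6, 0, 0, 0, 0, 0],
    [0.5, 0, 0, 0, 0, 0],
    [0, 0, 0, 0, 0, 0],
  ],
)

```text
t: 22.65
eef_pos: [0.4558, 0.0296, 0.2204]
ee_rot: [1.638, 1.567, -2.819]
force: [0.5, -1.2, 0.6]
width: 0.0879
```

```bash
python3 d.py .453 0.029 .22 104.5 0; python3 look.py b1;python3 - <<'E'
import cv2
im=cv2.imread("pics/b1.png");cv2.imwrite("pics/b1z.png",cv2.resize(im[110:240,180:330],None,fx=5,fy=4.5,interpolation=2))
E
```

```text
t 22.65 units [0.011 0.071 0.003] [ 0.038 -0.003 -0.051] pos [0.4558 0.0296 0.2204] q [ 0.5  -0.   -0.45 -0.   -1.12 -0.24] w 0.0879 F [ 0.5 -1.2  0.6]
22.65 [[-0.0034, -0.9675, -0.253, 0.4558], [-0.0011, -0.253, 0.9675, 0.0296], [-1.0, 0.0035, -0.0002, 0.2204], [0.0, 0.0, 0.0, 1.0]] [ 4.980e-01 -2.000e-03 -4.530e-01 -1.000e-03 -1.124e+00 -2.420e-01] [ 0.5 -1.2  0.6] 0.08785829125586027
```

View pics/b1z.png

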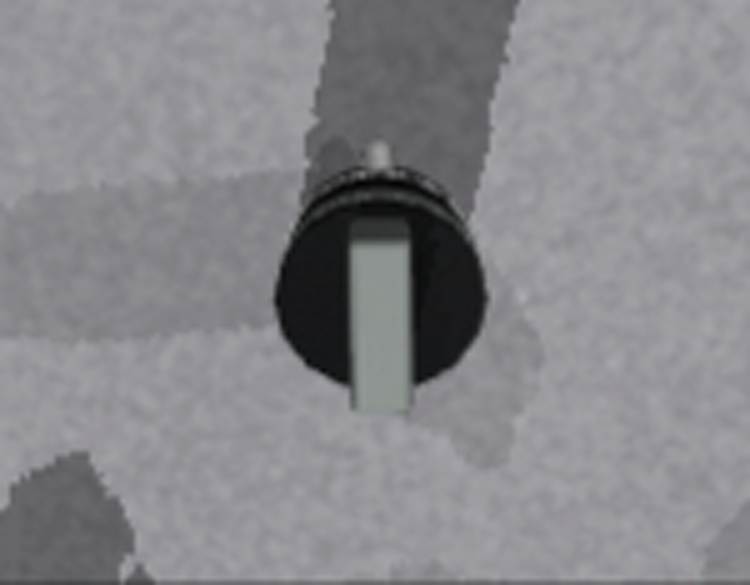

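```bash
python3 - <<'E'
from W import *
f,im=load("b1")
P=lambda u,v,z:onplane(f,180+u/5,110+v/4.5,z)
c=[P(*p,.103) for p in[(352,240),(410,240),(413,410),(353,410)]];print(np.round(c,4),np.mean(c,0))
m0=(c[0]+c[1])/2;m1=(c[2]+c[3])/2;d=m1-m0;print(np.degrees(np.arctan2(d[1],d[0])),np.hypot(*d[:2]),np.hypot(*(c[1]-c[0])[:2]))
T=f["tool"];print("in tool",(T[:3,:3].T@(np.mean(c,0)-T[:3,3])).round(4))
# body top circle at z .075: left edge 276, right 487
print(P((276+487)/2,297,.075))
E
```

```text
[[0.4638 0.0121 0.103 ]
 [0.4535 0.0094 0.103 ]
 [0.4435 0.0444 0.103 ]
 [0.4546 0.0473 0.103 ]] [0.45384556 0.0282955  0.103     ]
105.30231339264566 0.036429014907181353 0.010687615953422597
in tool [ 0.1174  0.0018 -0.0008]
[0.45376225 0.02827403 0.075     ]
```

Request:
carry_out(
  deltas=[
    [0.5, 0.05, -0.02, 0, 0, 0],
    [0.8, 0, 0, 0, 0, 0],
    [0.8, 0, 0, 0, 0, 0],
    [0.5, 0, 0, 0, 0, 0],
    [0, 0, 0, 0, 0, 0],
  ],
  hand=0.4,
)

```text
t: 23.2
eef_pos: [0.4603, 0.0301, 0.1214]
ee_rot: [-1.878, 1.566, -0.045]
force: [0.1, -0.2, 0.5]
width: 0.0551
```

```bash
python3 d.py .4538 0.0283 .078 105 0
```

```text
t 23.2 units [ 1.085e+00  1.720e-01 -1.000e-03] [-0.003 -0.02   0.065] pos [0.4603 0.0301 0.1214] q [ 0.5   0.1  -0.6   0.   -0.87 -0.24] w 0.0551 F [ 0.1 -0.2  0.5]
```

Request:
carry_out(
  deltas=[
    [0, 0.17, 0, 0, 0, 0.06],
    [0.3, 0.03, 0, 0, 0, 0],
    [0.4, 0.03, 0, 0, 0, 0],
    [0.2, 0, 0, 0, 0, 0],
    [0, 0, 0, 0, 0, 0],
  ],
)

```text
t: 23.7
eef_pos: [0.4548, 0.0292, 0.0891]
ee_rot: [-1.67, 1.563, 0.164]
force: [0.4, 0.6, -0.3]
width: 0.0521
```

```bash
python3 d.py .4538 0.0283 .078 105 0
```

```text
t 23.7 units [ 0.277  0.032 -0.016] [ 0.031 -0.011  0.114] pos [0.4548 0.0292 0.0891] q [ 0.5   0.14 -0.65  0.   -0.78 -0.24] w 0.0521 F [ 0.4  0.6 -0.3]
```

Request:
carry_out(
  deltas=[
    [0.12, 0.03, -0.02, 0, 0, 0.11],
    [0.15, 0.02, 0, 0, 0, 0],
    [0.04, 0, 0, 0, 0, 0],
    [0, 0, 0, 0, 0, 0],
  ],
)

```text
t: 24.1
eef_pos: [0.4541, 0.0283, 0.0772]
ee_rot: [-1.84, 1.569, -0.005]
force: [-0.3, -0.6, 0.2]
width: 0.0521
```

```bash
python3 d.py .4538 0.0283 .078 105 0; python3 look.py b2;python3 - <<'E'
import cv2
im=cv2.imread("pics/b2.png");cv2.imwrite("pics/b2z.png",cv2.resize(im[130:300,180:330],None,fx=4,fy=3.5,interpolation=2))
E
```

```text
t 24.1 units [-0.02   0.008  0.001] [ 0.038 -0.008  0.029] pos [0.4541 0.0283 0.0772] q [ 0.5   0.16 -0.66  0.   -0.75 -0.23] w 0.0521 F [-0.3 -0.6  0.2]
24.1 [[0.0021, -0.9652, -0.2614, 0.4541], [-0.0, -0.2614, 0.9652, 0.0283], [-1.0, -0.002, -0.0006, 0.0772], [0.0, 0.0, 0.0, 1.0]] [ 0.498  0.157 -0.66   0.001 -0.752 -0.235] [-0.3 -0.6  0.2] 0.05213858779967185
```

View pics/b2z.png

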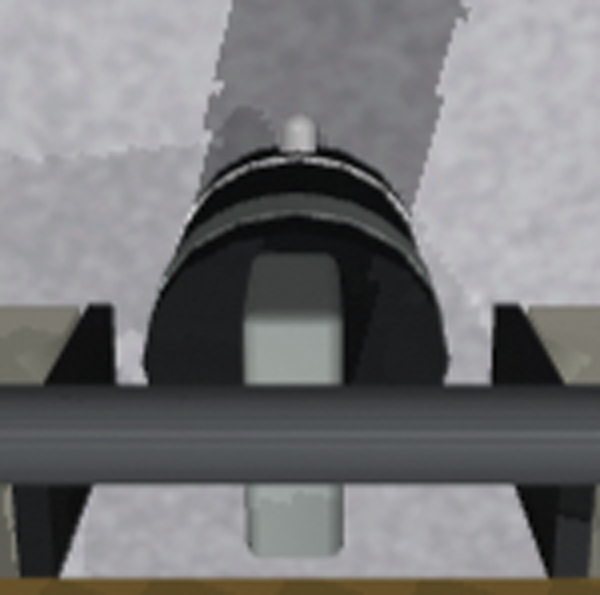

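The bar is centred between the pads and the cartridge is upright. Time to grip hard.

Request:
carry_out(
  deltas=[
    [0, 0, 0, 0, 0, 0],
    [0, 0, 0, 0, 0, 0],
    [0, 0, 0, 0, 0, 0],
    [0, 0, 0, 0, 0, 0],
    [0, 0, 0, 0, 0, 0],
  ],
  hand=1,
  newtons=60,
)

```text
t: 24.65
eef_pos: [0.4545, 0.0285, 0.0779]
ee_rot: [-1.705, 1.568, 0.13]
force: [0.2, 0.1, 0.0]
width: 0.0182
```

Request:
carry_out(
  deltas=[
    [0, 0, 0, 0, 0, 0],
    [0, 0, 0, 0, 0, 0],
    [0, 0, 0, 0, 0, 0],
  ],
)

```text
t: 24.95
eef_pos: [0.4546, 0.0285, 0.0779]
ee_rot: [-1.689, 1.567, 0.146]
force: [0.7, -0.4, 0.0]
width: 0.0118
```

Request:
carry_out(
  deltas=[
    [-0.5, 0, 0, 0, 0, 0],
    [-0.8, 0, 0, 0, 0, 0],
    [-0.8, 0, 0, 0, 0, 0],
    [-0.4, 0, 0, 0, 0, 0],
    [0, 0, 0, 0, 0, 0],
  ],
)

```text
t: 25.45
eef_pos: [0.4517, 0.0275, 0.1791]
ee_rot: [1.794, 1.567, -2.654]
force: [0.3, 0.4, -2.8]
width: 0.0115
```

```bash
python3 d.py .474 -.216 .17 104 0
```

```text
t 25.45 units [ 0.236  1.048 -6.023] [ 0.275 -0.012 -0.052] pos [0.4517 0.0275 0.1791] q [ 0.5   0.03 -0.52 -0.   -1.02 -0.23] w 0.0115 F [ 0.3  0.4 -2.8]
```

Request:
carry_out(
  deltas=[
    [0, 0.15, -0.9, 0.27, 0, 0],
    [0, 0.15, -0.9, 0, 0, 0],
    [0, 0.15, -0.9, 0, 0, 0],
    [0, 0.15, -0.9, 0, 0, 0],
    [0, 0.15, -0.9, 0, 0, 0],
  ],
)

```text
t: 25.95
eef_pos: [0.4654, -0.1558, 0.174]
ee_rot: [1.215, 1.564, 3.037]
force: [0.6, 0.4, -1.9]
width: 0.0115
```

Request:
carry_out(
  deltas=[
    [0, 0.15, -0.8, 0, 0, 0],
    [0, 0, -0.3, 0, 0, 0],
    [0, 0, 0, 0, 0, 0],
    [0, 0, 0, 0, 0, 0],
  ],
)

```text
t: 26.35
eef_pos: [0.467, -0.2046, 0.1673]
ee_rot: [1.177, 1.554, 2.993]
force: [0.5, 1.0, -2.5]
width: 0.0119
```

```bash
python3 d.py .474 -.216 .16 104 0; python3 look.py i1
```

```text
t 26.35 units [ 0.18  -0.102 -0.32 ] [ 0.009  0.091 -0.219] pos [ 0.467  -0.2046  0.1673] q [-0.03  0.15 -0.42 -0.   -1.02  0.28] w 0.0119 F [ 0.5  1.  -2.5]
26.35 [[-0.0164, -0.97, -0.2425, 0.467], [0.0024, -0.2426, 0.9701, -0.2046], [-0.9999, 0.0153, 0.0064, 0.1673], [0.0, 0.0, 0.0, 1.0]] [-0.029  0.146 -0.419 -0.002 -1.022  0.275] [ 0.5  1.  -2.5] 0.011864815831666873
```

View pics/i1.png

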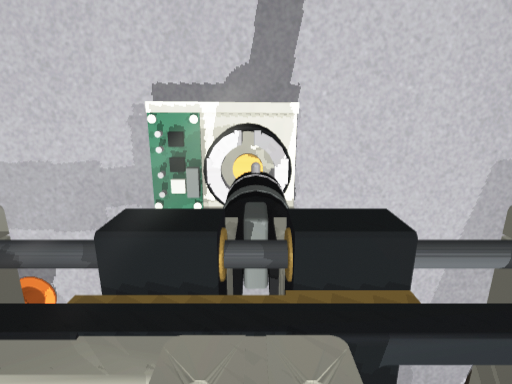

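Request:
carry_out(
  deltas=[
    [0, -0.1, -0.32, 0, 0.09, -0.22],
    [0.15, 0, 0, 0, 0, 0],
    [0.15, 0, 0, 0, 0, 0],
    [0, 0, 0, 0, 0, 0],
  ],
)

```text
t: 26.8
eef_pos: [0.4747, -0.2137, 0.154]
ee_rot: [-1.553, 1.569, 0.267]
force: [0.4, -0.2, -1.7]
width: 0.0115
```

```bash
python3 d.py .474 -.216 .145 104 0; python3 look.py i2; python3 -c "
from h import *;from station import cams
im=cv2.imread('pics/i2.png');A=cv2.resize(im[100:215,190:320],None,fx=5,fy=5,interpolation=2);cv2.imwrite('pics/i2z.png',A)
for n,(a,b,c,d) in dict(side=(120,180,270,340)).items():
  f=cams.grab_frame(n);cv2.imwrite(f'pics/{n}10z.png',cv2.resize(f['pixels'][a:b,c:d,::-1],None,fx=8,fy=8,interpolation=2))"
```

```text
t 26.8 units [ 0.226  0.032 -0.051] [0.074 0.001 0.025] pos [ 0.4747 -0.2137  0.154 ] q [-0.05  0.17 -0.43 -0.   -0.97  0.3 ] w 0.0115 F [ 0.4 -0.2 -1.7]
26.8 [[0.0017, -0.969, -0.247, 0.4747], [0.0005, -0.247, 0.969, -0.2137], [-1.0, -0.0018, 0.0, 0.154], [0.0, 0.0, 0.0, 1.0]] [-0.046  0.166 -0.429 -0.001 -0.974  0.296] [ 0.4 -0.2 -1.7] 0.01153700369260216
```

View pics/i2z.png

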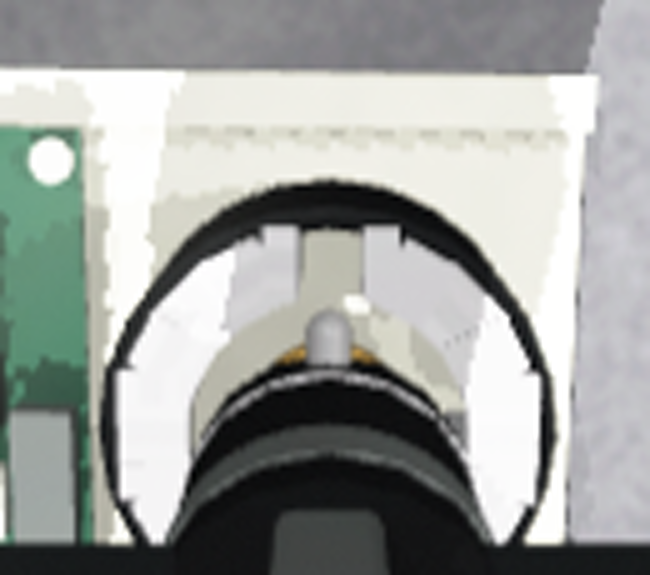

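View pics/side10z.png

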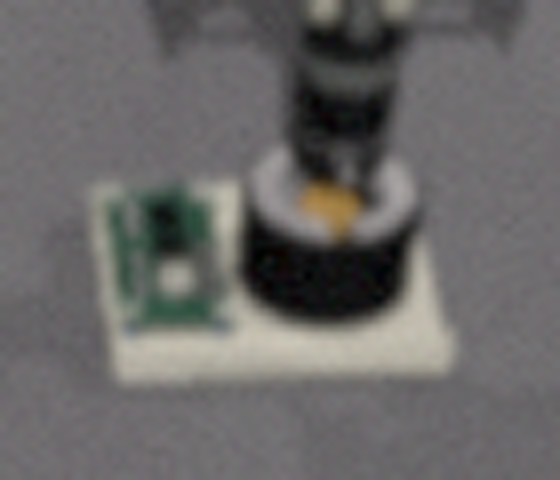

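```bash
cat > ctr.py <<'E'
import sys
from W import *
n,lo,hi=sys.argv[1],190,100
f,im=load(n);T=f["tool"]
def P(u,v,z): 
    p=onplane(f,lo+u/5,hi+v/5,z);return p.round(4),(T[:3,:3].T@(p-T[:3,3])).round(4)
E
cat > t.py <<'E'
exec(open("ctr.py").read())
print("tube far edge",P(330,182,.06)); print("tube L",P(104,430,.06),"R",P(553,430,.06))
print("slot end",P(330,228,.06)); print("slot",P(298,300,.06),P(362,300,.06))
print("bore edge L",P(192,420,.06),"R",P(468,420,.06))
zl=.154-.0779+.01
print("lug tip",P(329,312,zl))
E
python3 t.py i2
```

```text
tube far edge (array([ 0.4849, -0.2583,  0.06  ]), array([ 0.094 ,  0.0013, -0.0457]))
tube L (array([ 0.5121, -0.2077,  0.06  ]), array([ 0.0941, -0.0375, -0.0034])) R (array([ 0.4373, -0.2268,  0.06  ]), array([ 0.094 ,  0.0397, -0.0035]))
slot end (array([ 0.483 , -0.2509,  0.06  ]), array([ 0.094 ,  0.0013, -0.0381]))
slot (array([ 0.4852, -0.2379,  0.06  ]), array([ 0.094, -0.004, -0.026])) (array([ 0.4748, -0.2406,  0.06  ]), array([ 0.094 ,  0.0067, -0.026 ]))
bore edge L (array([ 0.4978, -0.2132,  0.06  ]), array([ 0.0941, -0.0223, -0.0052])) R (array([ 0.4519, -0.2249,  0.06  ]), array([ 0.094 ,  0.025 , -0.0053]))
lug tip (array([ 0.4808, -0.2417,  0.0861]), array([ 0.0679,  0.0011, -0.0286]))
```

Request:
carry_out(
  deltas=[
    [0.1, 0, -0.055, 0.07, 0, 0.03],
    [0.15, 0, 0, 0, 0, 0],
    [0, 0, 0, 0, 0, 0],
  ],
)

```text
t: 27.2
eef_pos: [0.476, -0.2159, 0.1444]
ee_rot: [-2.216, 1.569, -0.4]
force: [0.4, 0.2, -2.2]
width: 0.0116
```

```bash
python3 d.py .474 -.216 .131 104 0; python3 look.py i3; python3 -c "
from h import *
im=cv2.imread('pics/i3.png');A=cv2.resize(im[100:215,190:320],None,fx=5,fy=5,interpolation=2);cv2.imwrite('pics/i3z.png',A)"
```

```text
t 27.2 units [0.336 0.05  0.01 ] [ 0.008 -0.011  0.015] pos [ 0.476  -0.2159  0.1444] q [-0.05  0.18 -0.44  0.   -0.95  0.29] w 0.0116 F [ 0.4  0.2 -2.2]
27.2 [[0.0012, -0.9702, -0.2425, 0.476], [-0.0005, -0.2425, 0.9702, -0.2159], [-1.0, -0.001, -0.0008, 0.1444], [0.0, 0.0, 0.0, 1.0]] [-0.05   0.18  -0.437  0.001 -0.952  0.294] [ 0.4  0.2 -2.2] 0.011588090193967423
```

View pics/i3z.png

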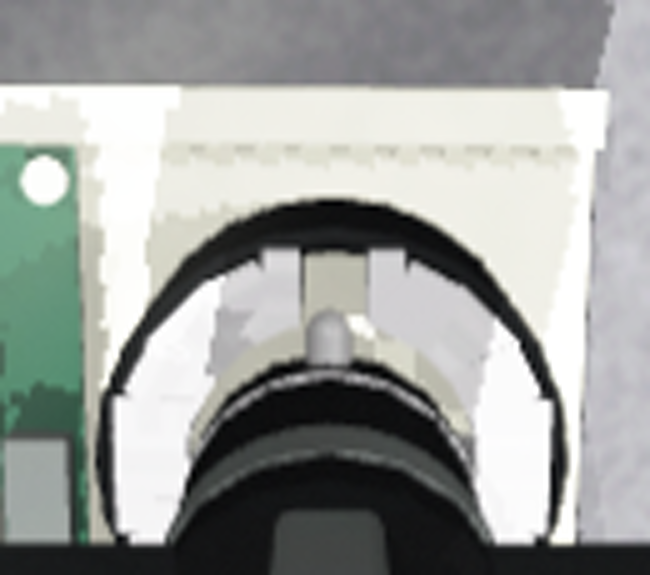

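Request:
carry_out(
  deltas=[
    [0.12, 0.03, 0, 0, 0, 0],
    [0.12, 0.02, 0, 0, 0, 0],
    [0, 0, 0, 0, 0, 0],
  ],
)

```text
t: 27.55
eef_pos: [0.4743, -0.2166, 0.1345]
ee_rot: [-2.187, 1.569, -0.371]
force: [0.7, -0.9, -2.4]
width: 0.0115
```

```bash
python3 d.py .474 -.216 .131 104 0; python3 look.py i4; python3 -c "
from h import *
im=cv2.imread('pics/i4.png');A=cv2.resize(im[100:215,190:320],None,fx=5,fy=5,interpolation=2);cv2.imwrite('pics/i4z.png',A)"
```

```text
t 27.55 units [0.089 0.003 0.015] [ 0.009 -0.017  0.024] pos [ 0.4743 -0.2166  0.1345] q [-0.05  0.19 -0.45  0.   -0.93  0.3 ] w 0.0115 F [ 0.7 -0.9 -2.4]
27.55 [[0.0019, -0.9701, -0.2425, 0.4743], [-0.0008, -0.2425, 0.9701, -0.2166], [-1.0, -0.0017, -0.0012, 0.1345], [0.0, 0.0, 0.0, 1.0]] [-0.051  0.188 -0.453  0.001 -0.928  0.296] [ 0.7 -0.9 -2.4] 0.011527653441941675
```

View pics/i4z.png

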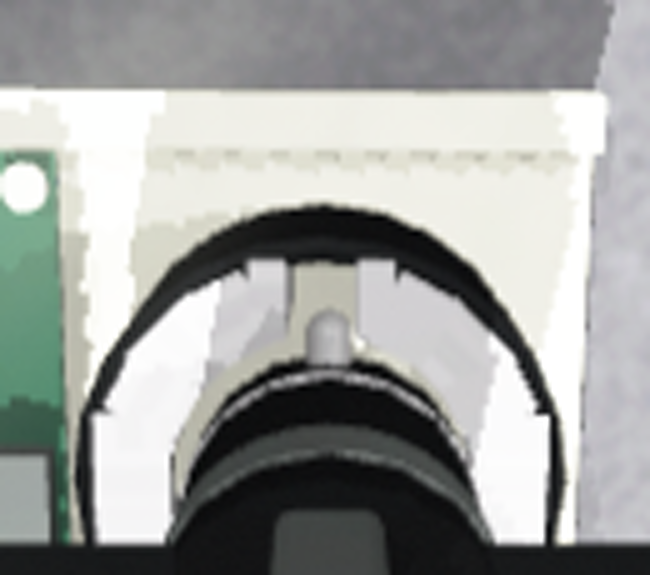

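Request:
carry_out(
  deltas=[
    [0.08, -0.025, 0, 0, 0, 0],
    [0.12, 0, 0, 0, 0, 0],
    [0, 0, 0, 0, 0, 0],
  ],
)

```text
t: 27.9
eef_pos: [0.4763, -0.2166, 0.127]
ee_rot: [-2.18, 1.567, -0.364]
force: [-2.0, 0.1, 1.8]
width: 0.0117
```

```bash
python3 d.py .474 -.216 .110 104 0; python3 look.py i5; python3 -c "
from h import *
im=cv2.imread('pics/i5.png');A=cv2.resize(im[100:215,190:320],None,fx=5,fy=5,interpolation=2);cv2.imwrite('pics/i5z.png',A)"
```

```text
t 27.9 units [0.425 0.053 0.029] [ 0.014 -0.033  0.048] pos [ 0.4763 -0.2166  0.127 ] q [-0.05  0.2  -0.46  0.   -0.91  0.29] w 0.0117 F [-2.   0.1  1.8]
27.9 [[0.0038, -0.97, -0.2429, 0.4763], [-0.0015, -0.2429, 0.9701, -0.2166], [-1.0, -0.0033, -0.0023, 0.127], [0.0, 0.0, 0.0, 1.0]] [-0.051  0.198 -0.461  0.002 -0.908  0.295] [-2.   0.1  1.8] 0.01174600867610403
```

View pics/i5z.png

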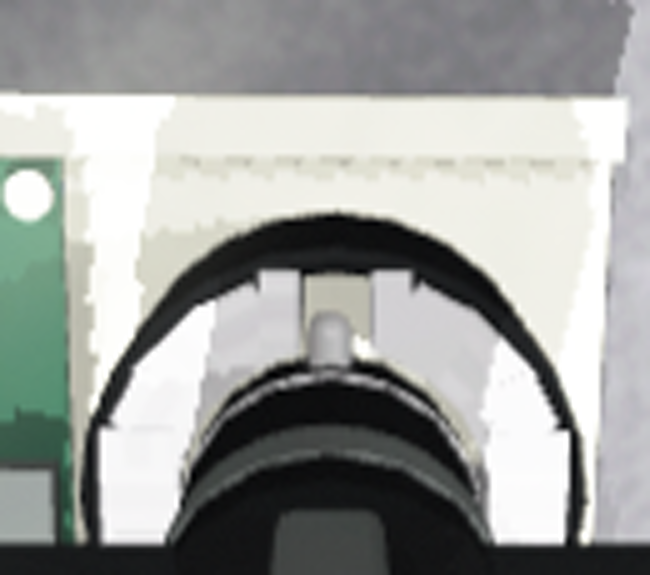

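Request:
carry_out(
  deltas=[
    [0.05, 0.025, 0, 0, 0, 0.04],
    [0.12, 0, 0, 0, 0, 0],
    [0.1, 0, 0, 0, 0, 0],
  ],
)

```text
t: 28.25
eef_pos: [0.4763, -0.2169, 0.1176]
ee_rot: [-2.444, 1.566, -0.627]
force: [-1.7, 1.2, 6.5]
width: 0.0117
```

```bash
python3 d.py .4748 -.216 .110 104 0; python3 look.py i6; python3 -c "
from h import *
im=cv2.imread('pics/i6.png');A=cv2.resize(im[100:215,190:320],None,fx=5,fy=5,interpolation=2);cv2.imwrite('pics/i6z.png',A)"
```

```text
t 28.25 units [0.19  0.033 0.031] [ 0.024 -0.049  0.041] pos [ 0.4763 -0.2169  0.1176] q [-0.05  0.21 -0.47  0.   -0.89  0.29] w 0.0117 F [-1.7  1.2  6.5]
28.25 [[0.0036, -0.9699, -0.2435, 0.4763], [-0.0026, -0.2435, 0.9699, -0.2169], [-1.0, -0.0029, -0.0034, 0.1176], [0.0, 0.0, 0.0, 1.0]] [-0.05   0.209 -0.473  0.003 -0.885  0.294] [-1.7  1.2  6.5] 0.01169900916935927
```

View pics/i6z.png

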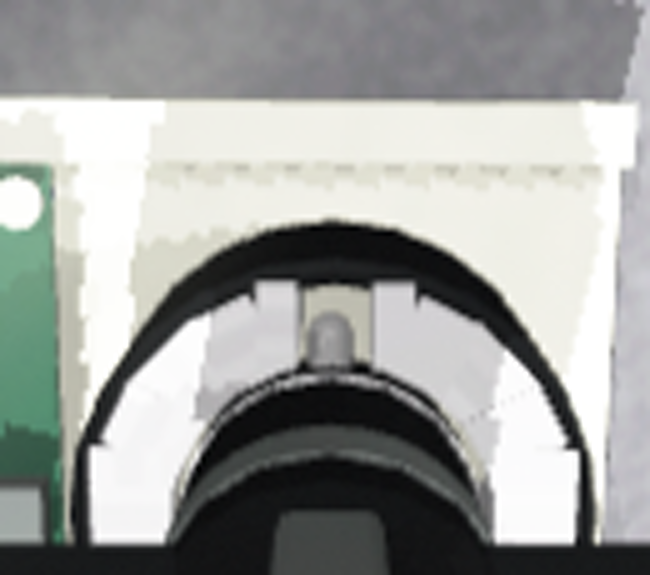

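Request:
carry_out(
  deltas=[
    [0.1, 0.025, 0.01, 0.02, -0.05, 0.04],
    [0.1, 0.01, 0, 0, 0, 0],
  ],
)

```text
t: 28.5
eef_pos: [0.4764, -0.2171, 0.1103]
ee_rot: [-2.097, 1.568, -0.281]
force: [-2.4, 3.7, 9.5]
width: 0.0117
```

```bash
python3 d.py .4748 -.216 .1094 104 0
```

```text
t 28.5 units [0.022 0.032 0.037] [ 0.017 -0.022  0.038] pos [ 0.4764 -0.2171  0.1103] q [-0.05  0.22 -0.48  0.   -0.87  0.3 ] w 0.0117 F [-2.4  3.7  9.5]
```

Request:
carry_out(
  deltas=[
    [0.04, 0.03, 0.03, 0, 0, 0.03],
    [0.03, 0.01, 0.01, 0.5, 0, 0],
  ],
)

```text
t: 28.7
eef_pos: [0.4764, -0.2168, 0.109]
ee_rot: [-2.421, 1.565, -0.638]
force: [-2.6, 0.6, 10.0]
width: 0.0119
```

```bash
python3 d.py .4748 -.216 .1092 104 0
```

```text
t 28.7 units [-0.006  0.036  0.028] [-0.465 -0.062  0.053] pos [ 0.4764 -0.2168  0.109 ] q [-0.05  0.22 -0.48  0.   -0.86  0.26] w 0.0119 F [-2.6  0.6 10. ]
```

Request:
carry_out(
  deltas=[
    [0.01, 0.03, 0.02, 1, -0.05, 0.05],
    [0.01, 0.01, 0, 1, 0, 0],
  ],
)

```text
t: 28.9
eef_pos: [0.4766, -0.2173, 0.1101]
ee_rot: [-2.218, 1.566, -0.578]
force: [-1.5, 1.7, 9.6]
width: 0.0116
```

```bash
python3 d.py .4748 -.216 .1092 94 0; python3 look.py j1; python3 -c "
from h import *
im=cv2.imread('pics/j1.png');A=cv2.resize(im[100:215,190:320],None,fx=5,fy=5,interpolation=2);cv2.imwrite('pics/j1z.png',A)"
```

```text
t 28.9 units [0.022 0.042 0.035] [-0.004 -0.044  0.058] pos [ 0.4766 -0.2173  0.1101] q [-0.05  0.22 -0.48  0.   -0.87  0.12] w 0.0116 F [-1.5  1.7  9.6]
28.9 [[0.0043, -0.9976, -0.0695, 0.4766], [-0.0028, -0.0695, 0.9976, -0.2173], [-1.0, -0.0041, -0.0031, 0.1101], [0.0, 0.0, 0.0, 1.0]] [-0.051  0.218 -0.481  0.003 -0.867  0.118] [-1.5  1.7  9.6] 0.011637410542263723
```

View pics/j1z.png

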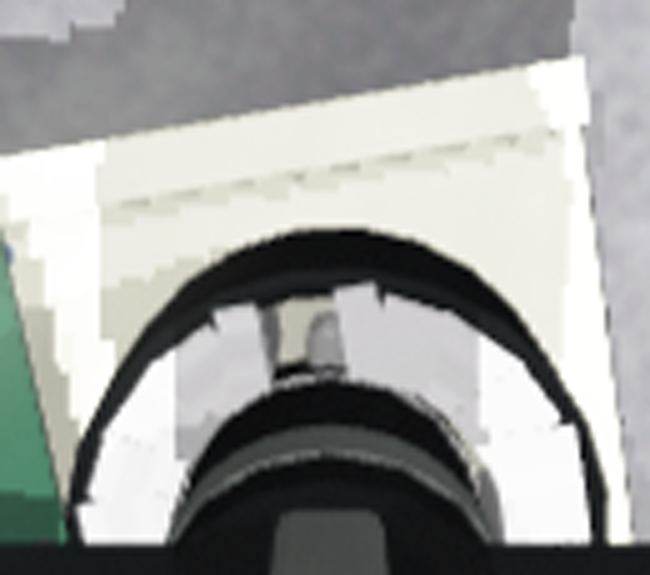

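Request:
carry_out(
  deltas=[
    [0.04, 0.03, 0.03, 1, -0.04, 0.05],
    [0.03, 0.01, 0.01, 1, 0, 0],
    [0.03, 0.01, 0.01, 1, 0, 0],
  ],
)

```text
t: 29.25
eef_pos: [0.4769, -0.2171, 0.1091]
ee_rot: [-2.003, 1.564, -0.581]
force: [-3.2, 1.8, 11.3]
width: 0.0114
```

```bash
python3 d.py .4748 -.216 .109 14 0
```

```text
t 29.25 units [0.003 0.057 0.019] [1.6864e+01 1.6000e-02 1.0300e-01] pos [ 0.4769 -0.2171  0.1091] q [-0.05  0.22 -0.48  0.   -0.86 -0.1 ] w 0.0114 F [-3.2  1.8 11.3]
```

Request:
carry_out(
  deltas=[
    [0.03, 0.05, 0.01, 1, 0, 0.08],
    [0.03, 0.03, 0.01, 1, 0, 0],
    [0.03, 0.02, 0, 1, 0, 0],
    [0.03, 0.02, 0, 1, 0, 0],
  ],
)

```text
t: 29.65
eef_pos: [0.4764, -0.2172, 0.1086]
ee_rot: [-1.839, 1.56, -0.705]
force: [-2.8, 3.2, 11.0]
width: 0.0117
```

```bash
python3 d.py .4748 -.216 .109 14 0
```

```text
t 29.65 units [-0.012  0.048  0.01 ] [12.738  0.029  0.163] pos [ 0.4764 -0.2172  0.1086] q [-0.05  0.22 -0.49  0.01 -0.86 -0.4 ] w 0.0117 F [-2.8  3.2 11. ]
```

Request:
carry_out(
  deltas=[
    [0.02, 0.03, 0, 1, 0, 0.15],
    [0.02, 0.03, 0, 1, 0, 0.02],
    [0.02, 0.02, 0, 1, 0, 0],
    [0.02, 0.02, 0, 1, 0, 0],
  ],
)

```text
t: 30.05
eef_pos: [0.4764, -0.217, 0.1094]
ee_rot: [-1.704, 1.563, -0.859]
force: [-2.4, 1.9, 9.8]
width: 0.0115
```

```bash
python3 d.py .4748 -.216 .109 14 0
```

```text
t 30.05 units [ 0.01   0.048 -0.008] [8.613 0.019 0.112] pos [ 0.4764 -0.217   0.1094] q [-0.05  0.22 -0.49  0.01 -0.86 -0.68] w 0.0115 F [-2.4  1.9  9.8]
```

Request:
carry_out(
  deltas=[
    [0.03, 0.03, 0, 1, 0, 0.1],
    [0.03, 0.03, 0, 1, 0, 0.02],
    [0.02, 0.02, 0, 1, 0, 0],
    [0.02, 0.02, 0, 1, 0, 0],
  ],
)

```text
t: 30.45
eef_pos: [0.4765, -0.2163, 0.1093]
ee_rot: [-1.299, 1.564, -0.741]
force: [-1.7, 1.6, 10.5]
width: 0.0114
```

Request:
carry_out(
  deltas=[
    [0.03, 0.03, 0, 1, 0, 0.1],
    [0.03, 0.03, 0, 1, 0, 0.02],
    [0.02, 0.02, 0, 1, 0, 0],
  ],
)

```text
t: 30.75
eef_pos: [0.4768, -0.2156, 0.1091]
ee_rot: [-0.632, 1.566, -0.29]
force: [-2.0, -0.1, 10.3]
width: 0.0118
```

```bash
python3 d.py .4748 -.216 .109 14 0; python3 -c "
from station import arm;print(arm.get_state()['moment'])"
```

```text
t 30.75 units [ 0.003  0.008 -0.051] [1.398 0.059 0.039] pos [ 0.4768 -0.2156  0.1091] q [-0.05  0.22 -0.48  0.   -0.86 -1.18] w 0.0118 F [-2.  -0.1 10.3]
[-0.04258132  1.13104998  0.0453036 ]
```

Request:
carry_out(
  deltas=[
    [0.02, 0, -0.04, 1, 0, 0.03],
    [0.02, 0, -0.02, 0.8, 0, 0],
  ],
)

```text
t: 30.95
eef_pos: [0.4762, -0.2165, 0.1092]
ee_rot: [-0.238, 1.563, -0.027]
force: [-1.9, 4.3, 9.6]
width: 0.0114
```

```bash
python3 d.py .4748 -.216 .109 14 0; python3 -c "
from station import arm;print(arm.get_state()['moment'])"; python3 look.py j3;python3 -c "
from h import *
im=cv2.imread('pics/j3.png');A=cv2.resize(im[100:215,190:320],None,fx=5,fy=5,interpolation=2);cv2.imwrite('pics/j3z.png',A)"
```

```text
t 30.95 units [ 0.006  0.02  -0.031] [-0.47   0.108  0.028] pos [ 0.4762 -0.2165  0.1092] q [-0.05  0.22 -0.48 -0.   -0.86 -1.31] w 0.0114 F [-1.9  4.3  9.6]
[1.82878231 0.92871575 0.10490782]
30.95 [[0.0078, -0.21, 0.9777, 0.4762], [-0.0002, 0.9777, 0.21, -0.2165], [-1.0, -0.0018, 0.0076, 0.1092], [0.0, 0.0, 0.0, 1.0]] [-0.052  0.217 -0.484 -0.    -0.862 -1.308] [-1.9  4.3  9.6] 0.011378454487288702
```

View pics/j3z.png

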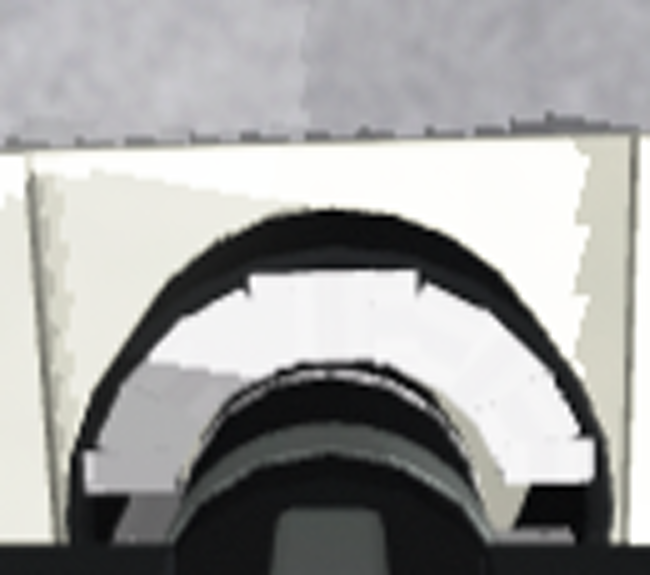

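Request:
carry_out(
  deltas=[
    [0.02, 0.01, -0.03, 0.6, 0.1, 0.03],
    [0.02, 0.01, 0, 0.6, 0, 0],
  ],
)

```text
t: 31.2
eef_pos: [0.4766, -0.2156, 0.1093]
ee_rot: [-0.016, 1.566, 0.108]
force: [-3.9, 6.5, 12.8]
width: 0.0113
```

```bash
python3 d.py .4748 -.216 .109 14 0; python3 -c "
from station import arm;print(arm.get_state()['moment'])"
```

```text
t 31.2 units [ 0.008 -0.006 -0.045] [-1.733  0.062  0.005] pos [ 0.4766 -0.2156  0.1093] q [-0.05  0.22 -0.48 -0.   -0.87 -1.4 ] w 0.0113 F [-3.9  6.5 12.8]
[2.62775165 1.73468444 0.56864592]
```

The twist moment is rising (0.57 N·m), so the lugs are at the stop. I'll ease up so the spring lifts them into the notches.

Request:
carry_out(
  deltas=[
    [-0.08, 0, -0.02, -0.2, 0, 0],
    [-0.1, 0, 0, 0, 0, 0],
    [-0.05, 0, 0, 0, 0, 0],
  ],
)

```text
t: 31.5
eef_pos: [0.4761, -0.2149, 0.118]
ee_rot: [0.123, 1.566, 0.261]
force: [4.7, -2.2, -17.2]
width: 0.0116
```

```bash
python3 d.py .4748 -.216 .118 14 0; python3 -c "
from station import arm;print(arm.get_state()['moment'])"
```

```text
t 31.5 units [-0.    -0.024 -0.036] [-1.516  0.072 -0.005] pos [ 0.4761 -0.2149  0.118 ] q [-0.05  0.21 -0.47 -0.   -0.89 -1.38] w 0.0116 F [  4.7  -2.2 -17.2]
[-0.63794753 -1.96823674  0.10864389]
```

It's locked: the base is about 20 mm below the rim and the notch resists the pull (-17 N). I'll relax the pull and release.

Request:
carry_out(
  deltas=[
    [0.03, 0, 0, 0, 0, 0],
    [0, 0, 0, 0, 0, 0],
  ],
)

```text
t: 31.7
eef_pos: [0.4762, -0.2152, 0.1173]
ee_rot: [0.004, 1.566, 0.143]
force: [-0.2, 2.8, 1.1]
width: 0.0118
```

Request:
carry_out(
  deltas=[
    [0, 0, 0, 0, 0, 0],
    [0, 0, 0, 0, 0, 0],
    [0, 0, 0, 0, 0, 0],
    [0, 0, 0, 0, 0, 0],
  ],
  hand=0.4,
)

```text
t: 32.1
eef_pos: [0.4755, -0.2158, 0.1168]
ee_rot: [-0.069, 1.567, 0.069]
force: [-0.7, -0.3, -0.9]
width: 0.0381
```

```bash
python3 d.py .4748 -.216 .118 14 0
```

```text
t 32.1 units [-0.031 -0.001 -0.018] [-1.519  0.053  0.007] pos [ 0.4755 -0.2158  0.1168] q [-0.05  0.21 -0.47 -0.   -0.88 -1.38] w 0.0381 F [-0.7 -0.3 -0.9]
```

Now straight up and clear of it, then check.

Request:
carry_out(
  deltas=[
    [0, 0, 0, 0, 0, 0],
    [-0.4, 0, 0, 0, 0, 0],
    [-0.7, 0, 0, 0, 0, 0],
    [-0.8, 0, 0, 0, 0, 0],
    [-0.8, 0, 0, 0, 0, 0],
  ],
)

```text
t: 32.6
eef_pos: [0.4716, -0.2155, 0.2226]
ee_rot: [2.767, 1.563, 2.904]
force: [0.5, -0.1, -0.3]
width: 0.0523
```

Request:
carry_out(
  deltas=[
    [-0.4, 0, 0, 0, 0, 0],
    [0, 0, 0, 0, 0, 0],
  ],
)

```text
t: 32.8
eef_pos: [0.4738, -0.2162, 0.244]
ee_rot: [2.665, 1.57, 2.803]
force: [-0.2, 0.3, -1.1]
width: 0.0527
```

```bash
python3 d.py .4748 -.216 .25 14 0; python3 look.py k1;python3 -c "
from h import *;from station import cams
im=cv2.imread('pics/k1.png');A=cv2.resize(im[90:240,170:340],None,fx=4,fy=4,interpolation=2);cv2.imwrite('pics/k1z.png',A)
f=cams.grab_frame('side');cv2.imwrite('pics/sideK.png',f['pixels'][:,:,::-1]);cv2.imwrite('pics/sideKz.png',cv2.resize(f['pixels'][110:180,270:340,::-1],None,fx=7,fy=7,interpolation=2))"
```

```text
t 32.8 units [-0.151  0.003  0.026] [-1.53  -0.007 -0.004] pos [ 0.4738 -0.2162  0.244 ] q [-0.05  0.09 -0.3  -0.   -1.18 -1.38] w 0.0527 F [-0.2  0.3 -1.1]
32.8 [[-0.0006, -0.1371, 0.9906, 0.4738], [0.0002, 0.9906, 0.1371, -0.2162], [-1.0, 0.0003, -0.0005, 0.244], [0.0, 0.0, 0.0, 1.0]] [-0.051  0.092 -0.297 -0.    -1.182 -1.382] [-0.2  0.3 -1.1] 0.05274110618025755
```

View pics/k1z.png

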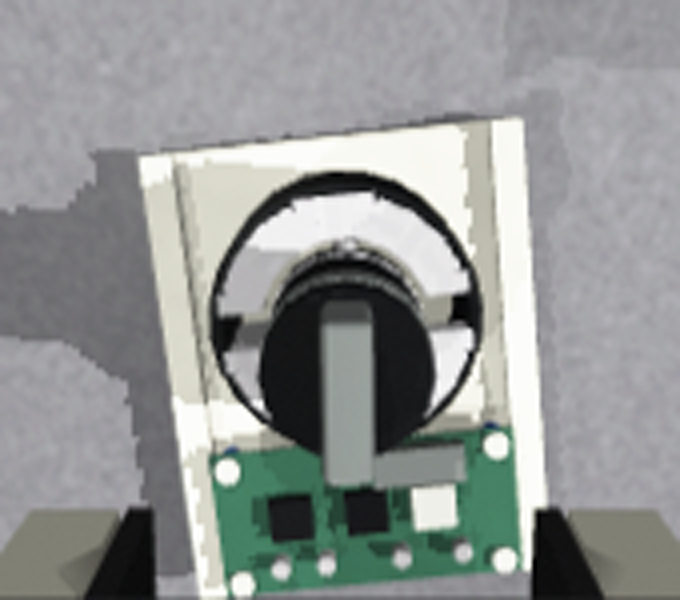

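View pics/sideKz.png

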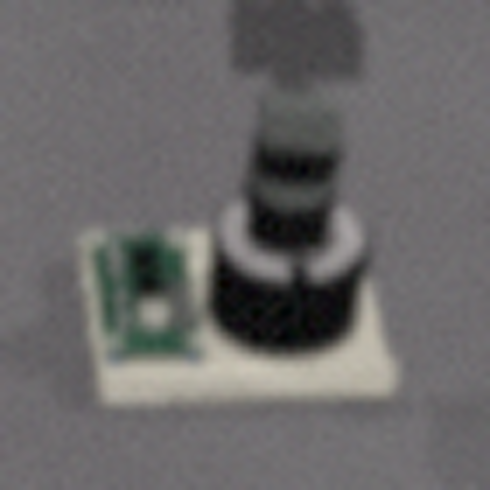

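View pics/sideK.png

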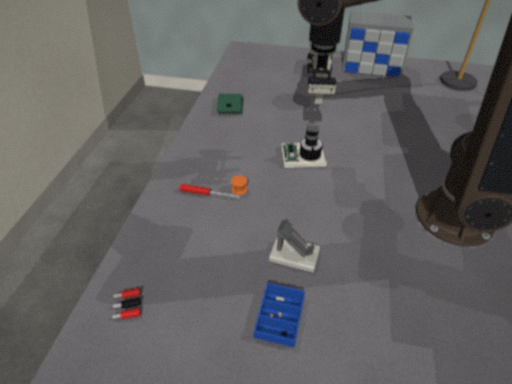

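```bash
python3 - <<'E'
from W import *
f,im=load("k1")
P=lambda u,v,z:onplane(f,170+u/4,90+v/4,z)
for zt in (.143,):
    c=[P(*p,zt) for p in[(322,320),(373,320),(376,486),(326,486)]]
    m0=(c[0]+c[1])/2;m1=(c[2]+c[3])/2;d=m1-m0
    print("bar",np.mean(c,0).round(4),np.degrees(np.arctan2(d[1],d[0])).round(2),np.hypot(*d[:2]),np.hypot(*(c[1]-c[0])[:2]))
print("body top",P((260+435)/2,370,.115))
a,b=P(235,334,.06),P(460,308,.06);d=b-a;print("slots",np.degrees(np.arctan2(d[1],d[0]))-90)
a,b=P(140,157,.01),P(522,120,.01);d=b-a;print("plate edge",np.degrees(np.arctan2(d[1],d[0]))-90,)
print("ring ctr from tube L/R",P((211+482)/2,322,.06))
E
```

```text
bar [ 0.4766 -0.2149  0.143 ] 9.15 0.038225299722575545 0.011111684504104082
body top [ 0.47569232 -0.21528726  0.115     ]
slots 14.622043898178106
plate edge 13.319735865328553
ring ctr from tube L/R [ 0.4751004  -0.21545899  0.06      ]
```

```bash
python3 - <<'E'
from station import arm
s=arm.get_state();print(s["t"],s["force"],abs(s["qd"]).max())
print(arm.job_done())
E
```

```text
32.9 [-0.10695866 -0.40481772 -1.43419206] 0.02482263970742013
the job is handed in; nothing more can be done
None
```

The cartridge is locked in the test rig's well and released, and I handed the job in at t ≈ 32.9 s; no verdict was reported.

- **Removal and standing:** I lifted the cartridge out of the charger by its body. The first tilt direction ran into the q3 and q5 joint limits, so I turned the tool half round and tilted it the other way. The cartridge had also turned about 10° in the grip, so I tilted 55–56° instead of 45° to bring it upright. It stood upright on the bench after release, and I retook it from above by the grip bar.
- **Locking:** I lined the lugs up with the slots, pushed the base to about 29 mm below the rim and twisted clockwise until the moment rose at the stop. When I eased up, the base came to about 20 mm below the rim. An upward pull of about 17 N did not free it.

| Last check after release | Measured | Limit |
|---|---|---|
| Cartridge axis from well centre | 0.6–1.7 mm | 4 mm |
| Tilt | about 0.02 rad | 0.1 rad |
| Lug angle from the well's x axis | about 5° (0.085 rad) | 0.2 rad |

The gripper was about 0.1 m clear of the cartridge. In the last side view, the spool, screwdriver and tray looked unmoved.

**Disagreement:** the 5° lug angle is short of full alignment. The two views of the well's yaw also differ by about 1°. I did not look at the lugs in the notches directly; that rests on the measured height and the pull.

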